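# Turn a flat-edged ceramic disc and seat it against the alignment bar and stop pin

### The arm

A 6-joint arm with a two-finger parallel gripper is mounted at the origin on a cart in front of the work surface, level with it; the furniture and walls round the work are solid. World frame = base frame: x ahead of the robot, y to its left, z up, the work surface at z = 0. Lengths are in mm, angles in degrees, forces in N, time in s.
With the tool pointing down it reaches from about 350 to 850 mm from the base axis. Payload 8.1 kg.
Tool frame: the origin (TCP) lies at the very end of the fingers, on their centre line; the grasp point (between the pads) lies 19 mm behind it (r.grip_depth is the distance from the TCP to the grasp point, in mm); z points along the fingers, y is the direction in which the jaws open and shut (so a half turn about z gives the same grasp; the last joint's range is limited). The gripper opens to 85 mm and grips with 20 to 120 N. Pads are 22 mm wide; open, the fingers measure 114 mm over their backs; the gripper's body (76 mm by 85 mm) begins 54 mm behind the grasp point. The pads swing forward as they close: fully open they stand 13 mm farther back than shut.
Start: joints at [68.961, 7.471, 85.268, -0, 87.261, -4.893], TCP at [166.829, 576.345, 207.092] pointing down, gripper open.
Joint ranges: [-169.43, 169.43], [-51.17, 129.36], [1.28, 143.12], [-76.62, 256.62], [0, 156.53], [-152.29, 152.29]. Speed limits (degrees/s): [136.94, 136.94, 159.86, 180, 180, 180].

### API

Orientations are given as [roll, pitch, yaw] about the fixed x, y, z axes, in that order (R = Rz(yaw) Ry(pitch) Rx(roll)).
In Python, from bench import status, viewer, hand_in, r gives the robot as it stands.
- The arm moves only by the shell command python3 -m crank 'ROWS' [OPENING] [FORCE]. ROWS is a JSON object of lists of equal length, an entry for each row: "slide": the shift along the tool's x, y, z in m, a list of three; "twist": the turn about the tool's z in rad. A call has 1 to 8 rows; each row shifts and turns the commanded pose from where the row before left it, along the tool's axes as they then stand; what a row does not reach is not made up. A row lasts 1/10 s, in which the tool goes at most 50 mm and 8.59 degrees, less where a joint would pass 70% of its speed; a pose out of reach is approached as far as the arm can. A call with a gripper value outside its range is refused whole. OPENING is the closure, from 0 (fully open) to 1 (shut), set as the call begins (- or left out, the last holds). The fingers move at their own pace and stop on an object; FORCE is the grip in N (left out, the last holds). Time passes only in rows, so rows that do not move let the fingers close. It gives the time, the measured TCP pose, the force and the opening at its end, in the units of the state.
- status.sense(): the state, without advancing time (a new reading comes with each control period).
- viewer.snapshot(name): name is "scene" or "top" or "wrist"; returns a dict with "img" (400x640x3 uint8, red, green, blue), "fx", "fy", "cx", "cy" (pixels), "R" (3x3) and "t" (3): a world point X has camera coordinates R X + t; the wrist camera has in their place "hand_eye" (4x4, takes a point from camera to tool coordinates, whose origin is the TCP and whose axes are the flange's). Camera axes: x right, y down, z forward; pixel columns grow to the right and rows downward; lengths in mm; the calibration is good to about 2 mm. A picture is of the moment at which its call begins: read the wrist's pose just before it. There is no depth.
- hand_in(): hands the job in, once; it reports no verdict.
The state is a dict: "time": time; "joint_pos": joint angles; "qd": joint speeds; "joint_efforts": joint torques, N m; "tool_pos": TCP position; "tcp_rot": TCP orientation; "ft_force": force on the tool from outside, world axes, zero at the start; "wrist_torque": the same for the moment, N m; "finger_gap": finger opening in mm.
Only numpy, scipy, OpenCV 4.12 (cv2) and the standard library are available. Lean on these libraries where they do the work, as an engineer would, in place of code of your own. Each camera call takes 0.05 s, during which the arm holds its last target.

### The job

On the setting plate, turn the white ceramic disc with the fingertips until its flat edge faces the alignment bar, press the flat fully home against the bar with a gentle but definite push (about 5 to 10 N), and bring its round edge up against the stop pin, so that it finally lies flush on the bar and touching the pin. The disc is brittle: keep every touch on it below 25 N and leave it lying flat on the plate; leave the other things where they are.

Things in the scene. Friction and masses are not known exactly. Their poses are not given: they have to be found in the camera images.
- plate: Dark steel setting plate fixed on the worktop, 190 mm (its x) by 220 mm (its y), 12 mm thick: its top is 12 mm above the worktop. Origin: centre of the underside. The bar stands on its +x half. Smooth: the disc slides on it with a friction coefficient of about 0.2 (varies).
- bar: Straight steel alignment bar clamped on the plate (it does not move): 150 mm long (its y), 14 mm wide (its x), 10 mm high, with two clamp screws on top that reach 22 mm above the plate, 50 mm either side of its middle. Origin: middle of the lower edge of its working face, at the height of the plate's top. The working face is the plane x = 0 and looks to -x; the disc lies on that side.
- stop: Fixed upright steel stop pin on the plate, 12 mm in diameter, 13 mm high. Origin: centre of its foot, at the height of the plate's top. It stands 40 mm in front of the bar's working face (bar x = -40 mm) towards the bar's -y end.
- disc: Loose white ceramic disc, 100 mm in diameter, 8 mm thick, about 0.24 kg, lying on the plate; one straight flat edge, 60 mm long. Too wide to grasp across. Origin: centre of the full circle, on the underside; z up; +x points from the centre square to the flat, which is 40 mm away. Seated: +x as the bar's +x, centre 40 mm in front of the bar's face and 56 mm from the pin's axis.
- disc_flat (a point): Middle of the disc's flat edge, half-way up (4 mm above the underside). At the start the disc is 20 mm or more clear of the bar and its flat is turned roughly 35 to 145 degrees counter-clockwise (seen from above) away from facing the bar.
- disc_top (a point): Centre of the disc's upper face, 20 mm above the worktop. Rubber fingertips pressed on this face grip it much better than the plate below does, so the disc turns with them.
- gauge_block_40: Bystander: flat steel block 40 x 30 x 9 mm lying on the plate's corner away from the bar, on the stop pin's side. Origin: centre of the underside.
- loupe: Bystander: black round eyeglass, 38 mm diameter, 30 mm high, beside the plate.
- tweezers: Bystander: steel tweezers 129 mm long (along its y), 10 mm high, beside the plate.
- bush_brass: Bystander: brass bush, 30 mm diameter, 26 mm high, behind the plate.
- sample_cup: Bystander: small light cup, 37 mm diameter, 26 mm high, behind the plate.
- sample_disc: Bystander: small plain round steel disc without a flat, 40 mm diameter, 9 mm high, beside the plate.
Mind the look-alikes: they are no part of the job. There is more than one size of the disc; the job needs the middle-sized.

How it is judged (in metres and radians):
On the way:
1. the disc's flat is pressed against the bar with more than 3 N, square to it (contact force between disc and bar above 3 N and angle between the x axis of disc and the x axis of bar, either way round below 0.06 rad and x of disc in the frame of bar below -0.036 m and x of disc_flat in the frame of bar above -0.003 m), for 0.2 s.
At the end, for the whole second after the job is handed in: The disc lies flat on the plate, at rest and untouched; its flat is parallel to the bar within 2 degrees (0.035 rad) with the middle of the flat within 1.7 mm of the working face; its centre is within 58.5 mm of the stop pin's axis (touching is 56 mm) (angle between the x axis of disc and the x axis of bar, either way round below 0.035 rad and x of disc_flat in the frame of bar above -0.0017 m and x of disc in the frame of bar below -0.036 m and horizontal distance between disc and stop below 0.0585 m and angle between disc's own z axis and vertical below 0.03 rad and height (world z) of disc between 0.01 and 0.014 m and linear speed of disc below 0.005 m/s and contact force between disc and the fingers below 0.05 N).
It fails at once if the disc is touched with more than 25 N (contact force between disc and the fingers above 25 N or contact force between disc and the arm above 25 N).
It fails at once if the disc is tipped off the plate (more than 0.2 rad) (angle between disc's own z axis and vertical above 0.2 rad).
It fails at once if a bystander is displaced by more than 15 mm (distance of any of gauge_block_40, loupe, tweezers, bush_brass, sample_cup, sample_disc from where it was at the start of the episode above 0.015 m).
It also fails if it takes over 72 s, if anything falls off the work surface, if the arm or the gripper's body presses on something with over 40 N, if the wrist force passes 120 N, or if a joint passes its speed limit or range.

## Working session

There is one attempt and no reset: what is moved stays moved. The work goes in short steps, Python scripts to look and compute and a shell command to move; the robot and the scene stay as the last step left them, time stands still between calls to the robot, and variables do not carry over. Pictures are saved under pics/ and viewed, and the job is handed in when it is done.

```bash
ls; mkdir -p pics
python3 - <<'E'
from bench import status, viewer, r
import cv2, numpy as np, pickle
print(status.sense())
d={}
for n in ("scene","top","wrist"):
    s=viewer.snapshot(n); d[n]=s
    cv2.imwrite(f"pics/{n}0.png",s["img"][:,:,::-1])
    print(n,{k:(np.round(v,3).tolist()) for k,v in s.items() if k!="img"})
pickle.dump(d,open("s0.pkl","wb"))
E
```

```text
pics
{'time': 0.0, 'joint_pos': array([ 6.89611776e+01,  7.51404817e+00,  8.53282551e+01, -1.05088578e-04,
        8.72622238e+01, -4.89424408e+00]), 'qd': array([-0.01825977, -0.15122146, -0.0334859 ,  0.08480312,  0.15856968,
       -0.10207145]), 'joint_efforts': array([-1.60912678e-04, -5.69431615e+01, -5.00527024e+01, -4.90338334e-04,
        1.52185414e-02,  2.67222669e-05]), 'tool_pos': array([166.6167188 , 575.79010152, 206.06534279]), 'tcp_rot': array([-1.79895845e+02, -8.81333771e-03,  1.63855419e+02]), 'ft_force': array([0.01767466, 0.05517345, 0.79426494]), 'wrist_torque': array([-0.00819448,  0.02252109, -0.00436491]), 'finger_gap': 85.3879591199832}
scene {'fx': 370.512, 'fy': 370.512, 'cx': 316.367, 'cy': 195.815, 'R': [[0.631, -0.776, -0.003], [-0.601, -0.486, -0.635], [0.491, 0.403, -0.773]], 't': [-522.603, 301.84, 680.22]}
top {'fx': 387.885, 'fy': 387.885, 'cx': 317.562, 'cy': 201.647, 'R': [[0.016, -1.0, 0.01], [-0.997, -0.016, -0.071], [0.071, -0.009, -0.997]], 't': [-201.149, 586.21, 869.201]}
wrist {'fx': 359.563, 'fy': 359.563, 'cx': 317.872, 'cy': 197.073, 'hand_eye': [[-0.0, -0.96, -0.281, 70.949], [1.0, -0.0, 0.0, -0.461], [-0.0, -0.281, 0.96, -166.061], [0.0, 0.0, 0.0, 1.0]]}
```

View pics/scene0.png

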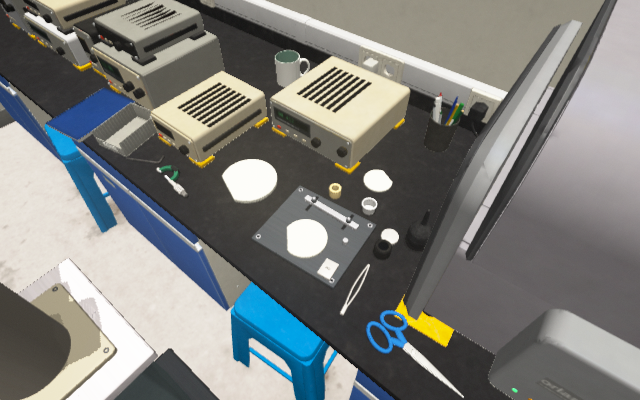

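View pics/top0.png

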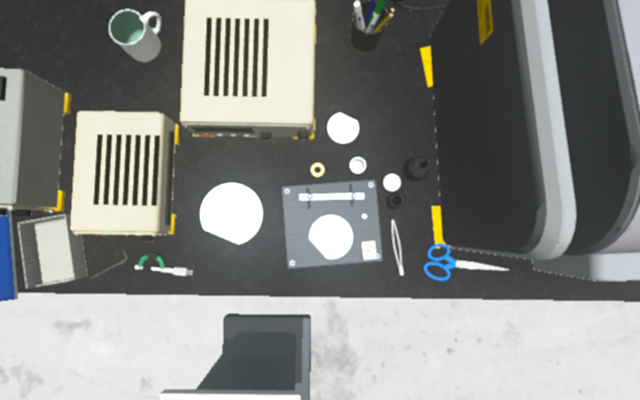

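View pics/wrist0.png

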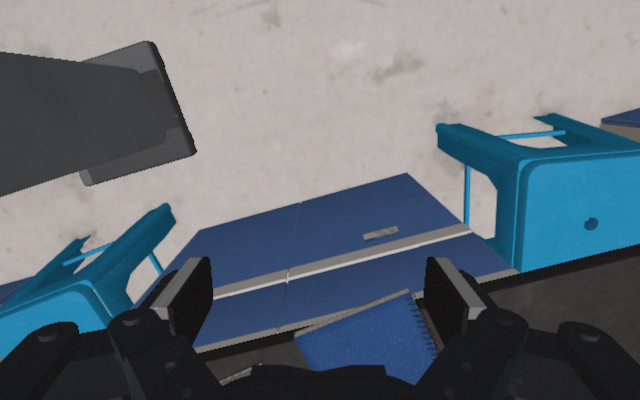

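Three white discs with a flat show in the top picture: a large one at (231,212), one on the plate at (330,237) and a small one at (343,128). The one on the plate is mid-sized and lies beside the bar at (332,197) and the pin at (364,216), so it fits. Next I enlarge that area to confirm it.

```bash
cat > h.py <<'E'
import numpy as np, cv2
def proj(s,X):
    X=np.atleast_2d(X); c=X@np.array(s["R"]).T+np.array(s["t"]).ravel()
    return np.c_[s["fx"]*c[:,0]/c[:,2]+s["cx"], s["fy"]*c[:,1]/c[:,2]+s["cy"]]
def unproj(s,uv,z):
    uv=np.atleast_2d(uv).astype(float)
    d=np.c_[(uv[:,0]-s["cx"])/s["fx"],(uv[:,1]-s["cy"])/s["fy"],np.ones(len(uv))]
    R=np.array(s["R"]); C=-R.T@np.array(s["t"]).ravel(); w=d@R
    return C+w*((z-C[2])/w[:,2])[:,None]
def wristcam(s,st):
    from scipy.spatial.transform import Rotation as Ro
    T=np.eye(4); T[:3,:3]=Ro.from_euler('xyz',st["tcp_rot"],degrees=True).as_matrix(); T[:3,3]=st["tool_pos"]
    M=np.linalg.inv(T@np.array(s["hand_eye"])); s=dict(s); s["R"]=M[:3,:3]; s["t"]=M[:3,3]; return s
def warp(s,z,x0,x1,y0,y1,sc=4):
    # rectified: up=+x, left=+y
    H=int((x1-x0)*sc);W=int((y1-y0)*sc)
    c=proj(s,[[x1,y1,z],[x1,y0,z],[x0,y0,z],[x0,y1,z]]).astype(np.float32)
    M=cv2.getPerspectiveTransform(c,np.float32([[0,0],[W,0],[W,H],[0,H]]))
    return cv2.warpPerspective(s["img"],M,(W,H),flags=cv2.INTER_CUBIC)
E
python3 - <<'E'
import pickle,cv2,numpy as np
from h import *
d=pickle.load(open("s0.pkl","rb"))
s=d["top"]
print(unproj(s,[[330,237],[332,197],[364,216],[284,187],[375,181],[381,262],[289,268]],12))
im=s["img"][165:285,260:410,::-1]
cv2.imwrite("pics/topc.png",cv2.resize(im,None,fx=5,fy=5,interpolation=cv2.INTER_CUBIC))
s=d["scene"]
im=s["img"][175:295,240:390,::-1]
cv2.imwrite("pics/scenec.png",cv2.resize(im,None,fx=5,fy=5,interpolation=cv2.INTER_CUBIC))
E
```

```text
[[ 508.76397446 -221.72576104   12.        ]
 [ 601.4643051  -225.12158976   12.        ]
 [ 558.49703136 -299.93069293   12.        ]
 [ 622.9439997  -113.11552624   12.        ]
 [ 640.61064788 -325.03857379   12.        ]
 [ 453.31270604 -339.86241887   12.        ]
 [ 436.50758258 -128.66153682   12.        ]]
```

View pics/topc.png

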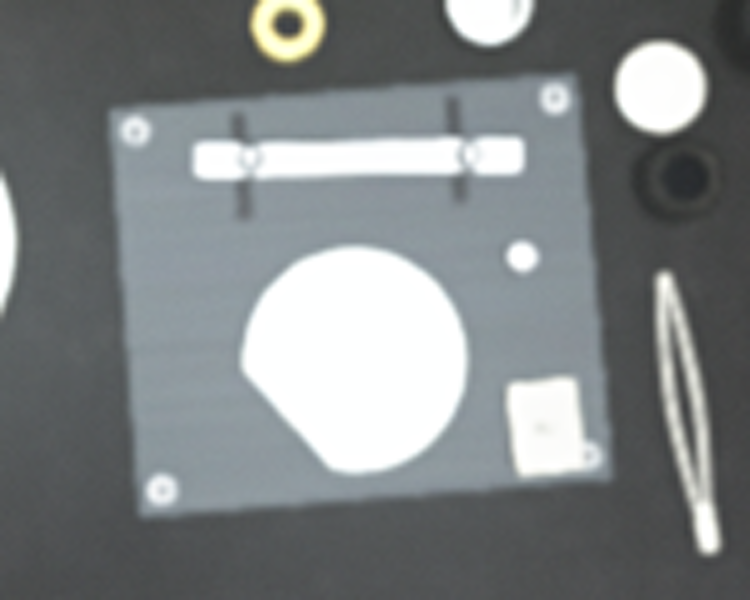

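View pics/scenec.png

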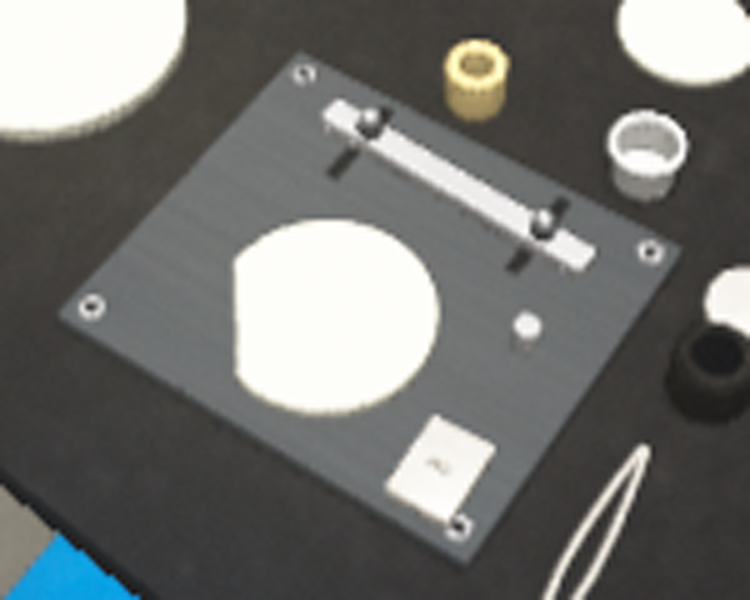

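Confirmed: the disc on the plate, with its flat facing lower left. Now I measure it together with the bar and pin.

```bash
cat > meas.py <<'E'
import numpy as np, cv2
from scipy.optimize import least_squares
from h import *
def blob(s,X,thr=200):
    g=s["img"].min(axis=2).astype(np.uint8)
    g=cv2.resize(g,None,fx=4,fy=4,interpolation=cv2.INTER_CUBIC)
    m=(g>thr).astype(np.uint8)
    n,l=cv2.connectedComponents(m)
    u=proj(s,X)[0]; k=l[int(u[1]*4+1.5),int(u[0]*4+1.5)]
    if k==0: return None
    c,_=cv2.findContours((l==k).astype(np.uint8),cv2.RETR_EXTERNAL,cv2.CHAIN_APPROX_NONE)
    c=max(c,key=len)[:,0,:].astype(float)
    return (c+0.5)/4-0.5
def fitdisc(P,th0=None):
    def sd(p):
        d=P-p[:2]; n=np.array([np.cos(p[2]),np.sin(p[2])])
        return np.maximum(np.hypot(d[:,0],d[:,1])-50-p[3], d@n-40-p[3])
    best=None
    for t in np.linspace(-np.pi,np.pi,24,endpoint=False) if th0 is None else [th0]:
        q=least_squares(sd,[*P.mean(0),t,0],loss='soft_l1',f_scale=1.0)
        if best is None or q.cost<best.cost: best=q
    p=best.x; return p[0],p[1],np.degrees(p[2])%360,p[3],np.sqrt(np.mean(best.fun**2))
def disc(s,X,thr=200):
    c=blob(s,X,thr); return fitdisc(unproj(s,c,20)[:,:2])
E
python3 - <<'E'
import pickle
from meas import *
d=pickle.load(open("s0.pkl","rb"))
for n in("top","scene"):
    s=d[n]
    for thr in(170,210): print(n,np.round(disc(s,[505,-222,20],thr),2))
    cv2.imwrite(f"pics/w_{n}.png",warp(s,12,430,650,-345,-105,3.3)[:,:,::-1])
E
```

```text
top [ 5.1014e+02 -2.2241e+02  1.3321e+02  2.1100e+00  2.4000e-01]
top [ 5.1017e+02 -2.2239e+02  1.3319e+02  8.4000e-01  2.3000e-01]
scene [ 5.1062e+02 -2.2473e+02  1.3354e+02  3.8000e-01  4.0000e-01]
scene [ 5.1077e+02 -2.2471e+02  1.3371e+02 -6.4000e-01  3.3000e-01]
```

View pics/w_scene.png

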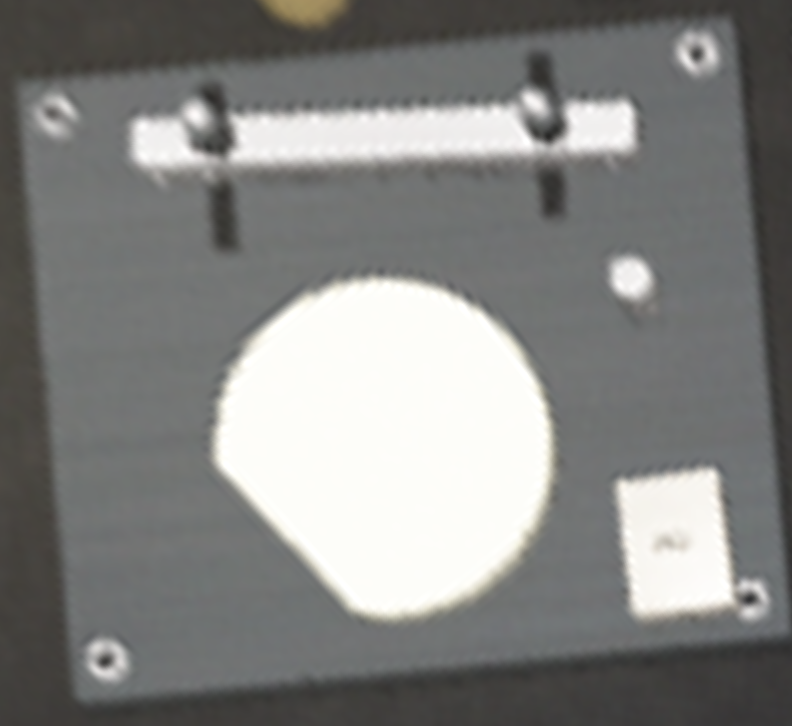

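Disc centre is about (510.4, -223.5), flat heading about 133.4°, and the bar's yaw looks like about 1.5°. I'll travel over it for a close look with the wrist camera.

```bash
python3 -m crank '{"slide":[[-0.0276,-0.0336,0],[-0.0276,-0.0336,0],[-0.0276,-0.0336,0],[-0.0276,-0.0336,0],[-0.0276,-0.0336,0],[-0.0276,-0.0336,0],[-0.0276,-0.0336,0],[-0.0276,-0.0336,0]],"twist":[0,0,0,0,0,0,0,0]}' 0
python3 -m crank '{"slide":[[-0.0276,-0.0336,0],[-0.0276,-0.0336,0],[-0.0276,-0.0336,0],[-0.0276,-0.0336,0],[-0.0276,-0.0336,0],[-0.0276,-0.0336,0],[-0.0276,-0.0336,0],[-0.0276,-0.0336,0]],"twist":[0,0,0,0,0,0,0,0]}'
python3 -m crank '{"slide":[[-0.0276,-0.0336,0],[-0.0276,-0.0336,0],[-0.0276,-0.0336,0],[-0.0276,-0.0336,0],[0,0,0],[0,0,0]],"twist":[0,0,0,0,0,0]}'
```

```text
time: 0.95
tool_pos: [304.3, 255.1, 206.9]
tcp_rot: [180.0, 0.0, 163.9]
ft_force: [1.2, 0.1, -0.2]
finger_gap: 85.3
time: 1.75
tool_pos: [441.8, -64.7, 207.0]
tcp_rot: [180.0, 0.0, 163.8]
ft_force: [1.4, -0.3, 0.5]
finger_gap: 85.4
time: 2.35
tool_pos: [509.7, -223.2, 206.0]
tcp_rot: [180.0, -0.1, 163.8]
ft_force: [-0.5, 0.2, 0.7]
finger_gap: 85.4
```

```bash
python3 -m crank '{"slide":[[0,0,0],[0,0,0],[0,0,0],[0,0,0],[0,0,0],[0,0,0]],"twist":[0.1327,0.1327,0.1327,0.1327,0,0]}' 0.5 20
python3 - <<'E'
from bench import status, viewer
from meas import *
import pickle
st=status.sense(); print(st["time"],st["tool_pos"],st["tcp_rot"],st["finger_gap"],st["ft_force"])
s=viewer.snapshot("wrist"); cv2.imwrite("pics/wr1.png",s["img"][:,:,::-1])
pickle.dump((st,s),open("w1.pkl","wb"))
E
```

```text
time: 2.95
tool_pos: [510.1, -221.7, 207.4]
tcp_rot: [180.0, 0.0, 133.7]
ft_force: [-0.7, 0.2, -0.1]
finger_gap: 42.8
2.95 [ 510.10917702 -221.68096546  207.40192235] [1.79985078e+02 1.54407085e-02 1.33732091e+02] 42.77480334206356 [-0.65917043  0.18493096 -0.11812501]
```

View pics/wr1.png

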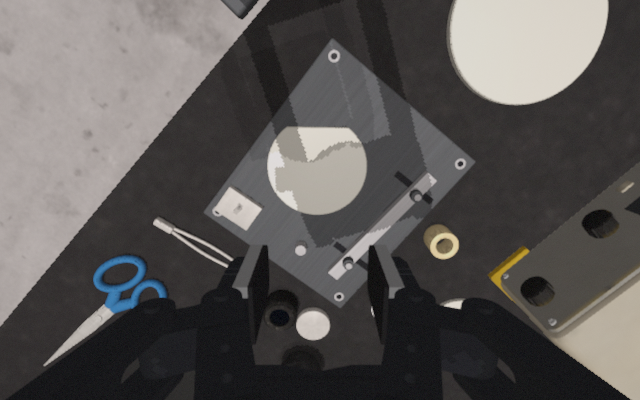

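The wrist picture shows the plate under the gripper's shadow: disc at (318,170), bar from about (345,265) to (430,180), pin at (300,248). I'll rectify all three views at z=22 mm, the height of the bar's top.

Run:
```python
from meas import *
import pickle
st,s=pickle.load(open("w1.pkl","rb")); w=wristcam(s,st)
d=pickle.load(open("s0.pkl","rb"))
ims=[warp(x,22,540,620,-315,-135,4.4)[:,:,::-1] for x in (w,d["top"],d["scene"])]
cv2.imwrite("pics/cmp.png",np.vstack(ims)[:, :])
print(ims[0].shape)
cv2.imwrite("pics/cmp.png",cv2.resize(np.vstack(ims),None,fx=.568,fy=.568))
for i,n in enumerate(("w","t","s")): cv2.imwrite(f"pics/cmp_{n}.png",ims[i])
```

```text
(352, 792, 3)
```

View pics/cmp_w.png

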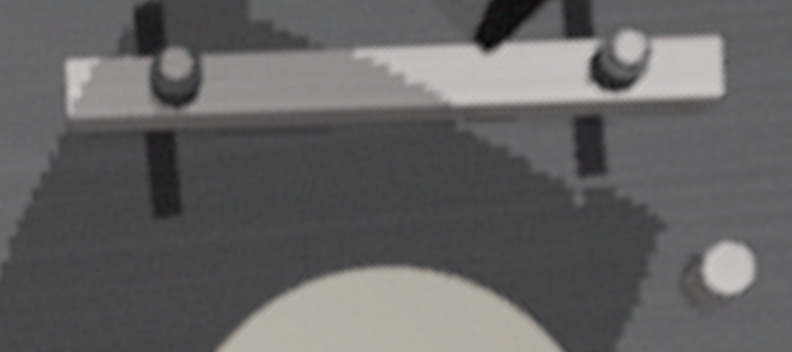

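View pics/cmp_t.png

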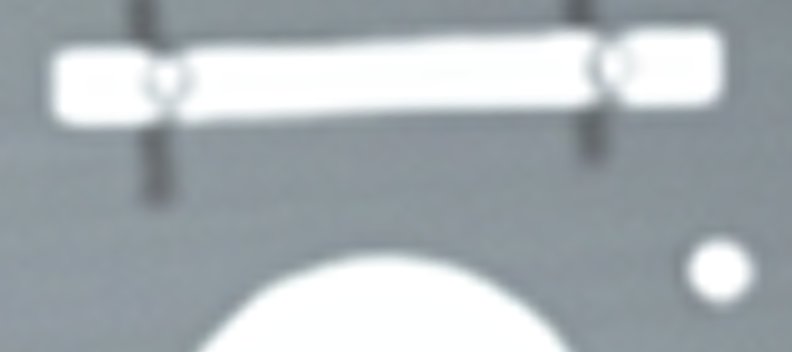

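View pics/cmp_s.png

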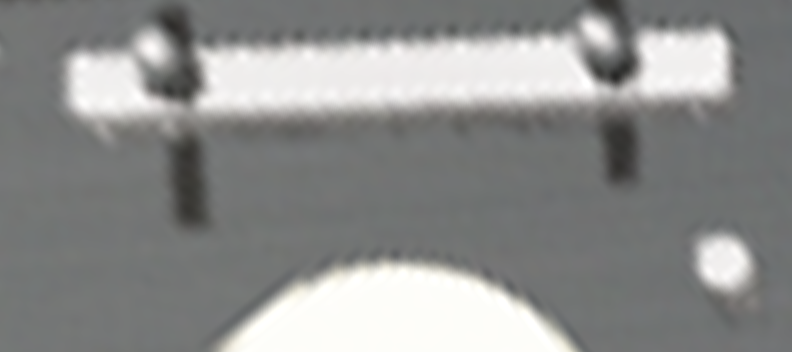

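Bar yaw is about 1.8° with its face at x≈595.0 (at y=-225). The pin is at about (558, -299.5), which agrees with the required 40 mm. The seated centre should be about (556, -243.5). I'll descend over the disc.

```bash
python3 -m crank '{"slide":[[-0.0015,-0.001,0.04],[0,0,0.04],[0,0,0.04],[0,0,0.04],[0,0,0.01],[0,0,0],[0,0,0]],"twist":[0,0,0,0,0,0,0]}'
python3 - <<'E'
from bench import status, viewer
import cv2
st=status.sense(); print(st["time"],st["tool_pos"],st["tcp_rot"],st["finger_gap"],st["ft_force"])
s=viewer.snapshot("scene"); cv2.imwrite("pics/sc2.png",cv2.resize(s["img"][175:295,240:390,::-1],None,fx=5,fy=5,interpolation=cv2.INTER_CUBIC))
for i in range(1): print(status.sense()["ft_force"])
E
```

```text
time: 3.7
tool_pos: [511.8, -225.0, 39.2]
tcp_rot: [180.0, 0.1, 133.5]
ft_force: [0.8, 0.4, 0.4]
finger_gap: 42.8
3.7 [ 511.80548396 -225.02217247   39.22963529] [1.79954152e+02 1.39553197e-01 1.33499636e+02] 42.80746228304275 [0.80305159 0.36489108 0.37073352]
[ 0.96190645 -0.32461885  0.31193825]
```

View pics/sc2.png

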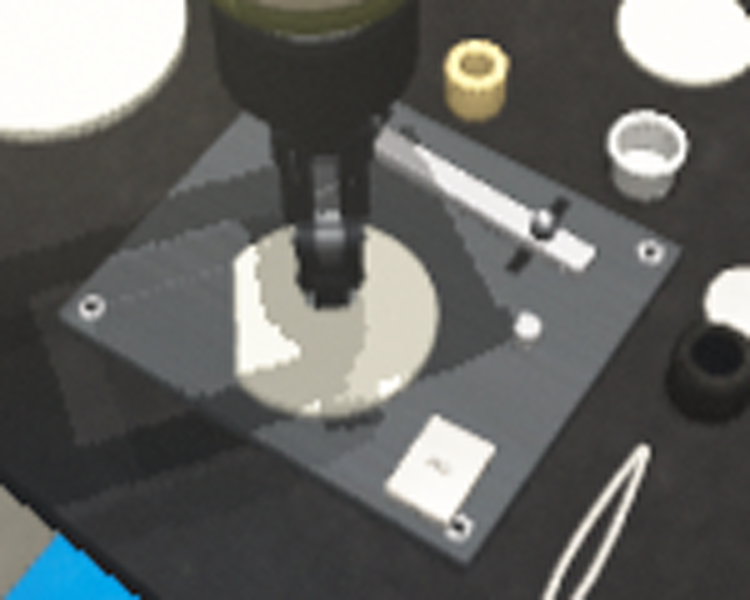

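Gripper is above the disc and the fingers are clear of everything. I'll go down in small steps, watching the force.

```bash
python3 -m crank '{"slide":[[0,0,0.006],[0,0,0.004],[0,0,0.003],[0,0,0.002],[0,0,0]],"twist":[0,0,0,0,0]}'
python3 -m crank '{"slide":[[0,0,0.001],[0,0,0.001],[0,0,0]],"twist":[0,0,0]}'
```

```text
time: 4.25
tool_pos: [510.2, -224.2, 21.6]
tcp_rot: [-180.0, -0.0, 133.4]
ft_force: [0.2, 0.6, 0.8]
finger_gap: 42.8
time: 4.55
tool_pos: [510.4, -224.4, 20.0]
tcp_rot: [-180.0, -0.0, 133.4]
ft_force: [0.4, 0.9, -0.0]
finger_gap: 42.7
```

```bash
python3 -m crank '{"slide":[[0,0,0.001],[0,0,0]],"twist":[0,0]}'
python3 -m crank '{"slide":[[0,0,0.0005],[0,0,0.0005],[0,0,0]],"twist":[0,0,0]}'
```

```text
time: 4.75
tool_pos: [510.4, -224.4, 19.0]
tcp_rot: [-180.0, -0.0, 133.4]
ft_force: [0.1, -0.1, 0.3]
finger_gap: 42.6
time: 5.05
tool_pos: [510.4, -224.4, 18.0]
tcp_rot: [-180.0, -0.0, 133.4]
ft_force: [-0.2, -0.6, 0.9]
finger_gap: 42.7
```

```bash
python3 -m crank '{"slide":[[0,0,0.0005],[0,0,0.0005],[0,0,0]],"twist":[0,0,0]}'
```

```text
time: 5.35
tool_pos: [510.4, -224.4, 17.0]
tcp_rot: [-180.0, -0.0, 133.4]
ft_force: [-0.3, -0.7, 0.4]
finger_gap: 42.7
```

```bash
python3 -m crank '{"slide":[[0,0,0.0005],[0,0,0.0005],[0,0,0]],"twist":[0,0,0]}'
```

```text
time: 5.65
tool_pos: [510.4, -224.4, 16.0]
tcp_rot: [-180.0, -0.0, 133.4]
ft_force: [-0.3, -0.2, 0.1]
finger_gap: 42.7
```

```bash
python3 -m crank '{"slide":[[0,0,0.0005],[0,0,0]],"twist":[0,0]}'
```

```text
time: 5.85
tool_pos: [510.5, -224.4, 15.5]
tcp_rot: [-180.0, -0.0, 133.4]
ft_force: [-0.1, -0.3, -0.2]
finger_gap: 42.8
```

```bash
python3 -m crank '{"slide":[[0,0,0.0005],[0,0,0]],"twist":[0,0]}'
```

```text
time: 6.05
tool_pos: [510.4, -224.4, 15.0]
tcp_rot: [-180.0, -0.0, 133.4]
ft_force: [0.8, -0.5, -0.5]
finger_gap: 42.9
```

```bash
python3 -m crank '{"slide":[[0,0,0.0005],[0,0,0]],"twist":[0,0]}'
```

```text
time: 6.25
tool_pos: [510.4, -224.4, 14.5]
tcp_rot: [-180.0, -0.0, 133.4]
ft_force: [-0.7, -0.2, -0.7]
finger_gap: 42.5
```

```bash
python3 -m crank '{"slide":[[0,0,0.0005],[0,0,0]],"twist":[0,0]}'
```

```text
time: 6.45
tool_pos: [510.4, -224.4, 14.0]
tcp_rot: [-180.0, -0.0, 133.4]
ft_force: [-0.3, 0.4, 0.6]
finger_gap: 42.6
```

```bash
python3 -m crank '{"slide":[[0,0,0.0005],[0,0,0]],"twist":[0,0]}'
```

```text
time: 6.65
tool_pos: [510.4, -224.4, 13.5]
tcp_rot: [-180.0, -0.0, 133.4]
ft_force: [-0.8, 0.7, -0.3]
finger_gap: 42.9
```

Run:
```python
from bench import status, viewer
import cv2
s=viewer.snapshot("scene"); cv2.imwrite("pics/sc3.png",cv2.resize(s["img"][205:265,270:345,::-1],None,fx=9,fy=9,interpolation=cv2.INTER_CUBIC))
```

```text
(no output)
```

View pics/sc3.png

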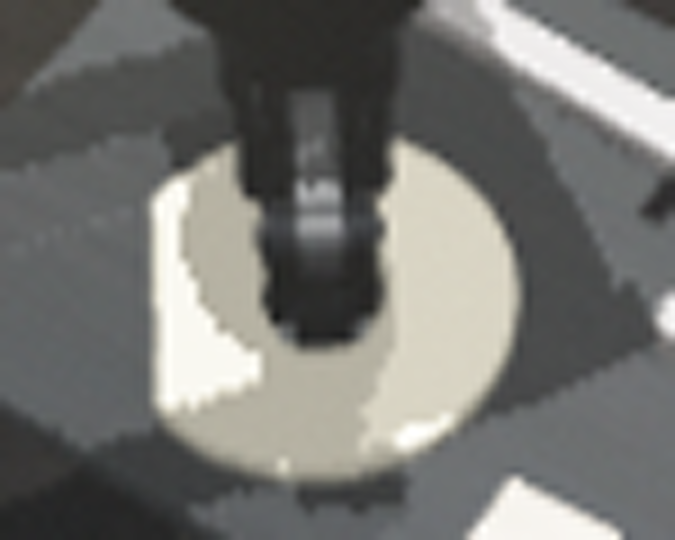

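Picture doesn't settle whether there's contact. I'll continue with force-checked half-millimetre steps.

```bash
python3 -m crank '{"slide":[[0,0,0.0004],[0,0,0]],"twist":[0,0]}'
```

```text
time: 6.9
tool_pos: [510.5, -224.4, 13.1]
tcp_rot: [-180.0, -0.0, 133.4]
ft_force: [-0.5, 0.2, -0.2]
finger_gap: 42.8
```

```bash
python3 -m crank '{"slide":[[0,0,0.0004],[0,0,0]],"twist":[0,0]}'
```

```text
time: 7.1
tool_pos: [510.5, -224.4, 12.7]
tcp_rot: [-180.0, -0.0, 133.4]
ft_force: [-0.9, -0.2, 0.1]
finger_gap: 42.8
```

```bash
python3 -m crank '{"slide":[[0,0,0.0004],[0,0,0]],"twist":[0,0]}'
```

```text
time: 7.3
tool_pos: [510.4, -224.4, 12.3]
tcp_rot: [-180.0, -0.0, 133.4]
ft_force: [0.1, -0.5, 0.2]
finger_gap: 42.2
```

```bash
python3 -m crank '{"slide":[[0,0,0.0004],[0,0,0]],"twist":[0,0]}'
```

```text
time: 7.5
tool_pos: [510.5, -224.4, 11.9]
tcp_rot: [-180.0, -0.0, 133.4]
ft_force: [-0.3, 0.6, 0.8]
finger_gap: 42.4
```

```bash
python3 -m crank '{"slide":[[0,0,0.0004],[0,0,0]],"twist":[0,0]}'
```

```text
time: 7.7
tool_pos: [510.4, -224.4, 11.5]
tcp_rot: [-180.0, -0.0, 133.4]
ft_force: [-0.3, 0.5, 0.1]
finger_gap: 42.7
```

```bash
python3 -m crank '{"slide":[[0,0,0.0004],[0,0,0]],"twist":[0,0]}'
```

```text
time: 7.9
tool_pos: [510.5, -224.4, 11.1]
tcp_rot: [-180.0, -0.0, 133.4]
ft_force: [0.1, -0.4, -1.0]
finger_gap: 42.8
```

```bash
python3 -m crank '{"slide":[[0,0,0.0004],[0,0,0]],"twist":[0,0]}'
```

```text
time: 8.1
tool_pos: [510.5, -224.4, 10.7]
tcp_rot: [-180.0, -0.0, 133.4]
ft_force: [-0.2, -1.1, -0.5]
finger_gap: 42.9
```

```bash
python3 -m crank '{"slide":[[0,0,0.0004],[0,0,0]],"twist":[0,0]}'
```

```text
time: 8.3
tool_pos: [510.5, -224.4, 10.4]
tcp_rot: [-180.0, -0.0, 133.4]
ft_force: [0.8, -0.0, 0.7]
finger_gap: 42.7
```

```bash
python3 -m crank '{"slide":[[0,0,0.0004],[0,0,0]],"twist":[0,0]}'
```

```text
time: 8.5
tool_pos: [510.4, -224.4, 9.9]
tcp_rot: [-180.0, -0.0, 133.4]
ft_force: [0.3, -0.3, 0.3]
finger_gap: 42.7
```

```bash
python3 -m crank '{"slide":[[0,0,0.0004],[0,0,0]],"twist":[0,0]}'
```

```text
time: 8.7
tool_pos: [510.4, -224.4, 9.5]
tcp_rot: [-180.0, -0.0, 133.4]
ft_force: [0.6, 0.1, -0.4]
finger_gap: 43.0
```

Run:
```python
from bench import status, viewer
import cv2
s=viewer.snapshot("wrist"); cv2.imwrite("pics/wr3.png",s["img"][:,:,::-1])
```

```text
(no output)
```

View pics/wr3.png

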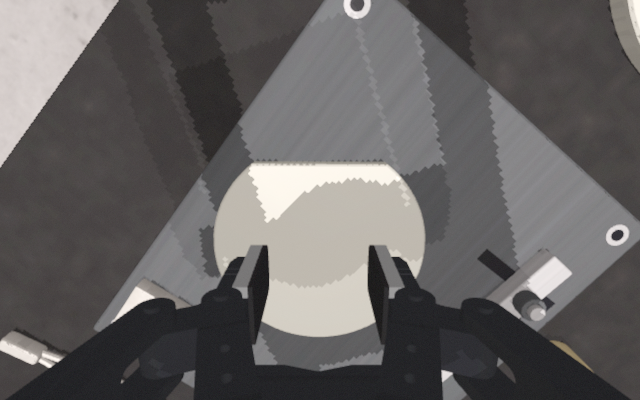

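Fingers stand over the disc with pad ends at about (257,247) and (378,247). I'll use their projection to estimate how far back the tips are.

Run:
```python
from bench import r
import pickle,numpy as np
st,s=pickle.load(open("w1.pkl","rb"))
M=np.linalg.inv(np.array(s["hand_eye"]))
for z in (0,-5,-9,-13):
  for x in (11,-11):
    P=M[:3,:3]@np.array([x,21.4,z])+M[:3,3]; print(z,x,s["fx"]*P[0]/P[2]+s["cx"],s["fy"]*P[1]/P[2]+s["cy"])
print([a for a in dir(r) if a[0]!='_'])
```

```text
0 11 361.8924457578069 219.06803010397218
0 -11 360.41799576638823 259.9638872393559
-5 11 363.1263547266525 222.62772974106346
-5 -11 361.5691449186522 264.50529619713114
-9 11 364.1643830068378 225.62233386953756
-9 -11 362.5358637203352 268.3191073066459
-13 11 365.2511057559393 228.7574164998345
-13 -11 363.5462837467085 272.30532451391446
['PlanningError', 'grip_depth']
```

Projection suggests the tips are set well back (at least 13 mm), so there's probably still no contact. Continuing.

```bash
python3 -m crank '{"slide":[[0,0,0.0004],[0,0,0]],"twist":[0,0]}'
```

```text
time: 8.95
tool_pos: [510.5, -224.4, 9.1]
tcp_rot: [180.0, -0.0, 133.4]
ft_force: [-0.4, -0.6, -1.3]
finger_gap: 43.0
```

```bash
python3 -m crank '{"slide":[[0,0,0.0004],[0,0,0]],"twist":[0,0]}'
```

```text
time: 9.15
tool_pos: [510.4, -224.4, 8.7]
tcp_rot: [-180.0, -0.0, 133.4]
ft_force: [-0.1, 0.2, 0.1]
finger_gap: 42.7
```

```bash
python3 -m crank '{"slide":[[0,0,0.0004],[0,0,0]],"twist":[0,0]}'
```

```text
time: 9.35
tool_pos: [510.5, -224.4, 8.3]
tcp_rot: [-180.0, -0.0, 133.4]
ft_force: [0.6, 0.7, -0.4]
finger_gap: 42.7
```

```bash
python3 -m crank '{"slide":[[0,0,0.0004],[0,0,0]],"twist":[0,0]}'
```

```text
time: 9.55
tool_pos: [510.4, -224.4, 7.9]
tcp_rot: [-180.0, -0.0, 133.4]
ft_force: [-0.0, 0.2, -0.3]
finger_gap: 42.3
```

Run:
```python
from bench import status, viewer
from meas import *
import pickle
st=status.sense(); print(st["joint_efforts"])
w=viewer.snapshot("scene"); cv2.imwrite("pics/sc4.png",cv2.resize(w["img"][205:265,270:345,::-1],None,fx=10,fy=10,interpolation=cv2.INTER_NEAREST))
for d in (21,28,36):
  for z in (12,16,20,24,28):
    p=proj(w,[510.4-.727*d,-224.4-.687*d,z])[0]; print(d,z,np.round((p-[270,205])*10))
```

```text
[-4.27496707e-03 -5.45029485e+01 -4.37686193e+01 -6.11214818e-04
 -1.83180592e-02  3.27377131e-05]
21 12 [351. 420.]
21 16 [350. 410.]
21 20 [350. 400.]
21 24 [350. 391.]
21 28 [349. 381.]
28 12 [353. 447.]
28 16 [352. 438.]
28 20 [352. 428.]
28 24 [351. 418.]
28 28 [351. 408.]
36 12 [355. 479.]
36 16 [354. 469.]
36 20 [354. 460.]
36 24 [353. 450.]
36 28 [353. 440.]
```

View pics/sc4.png

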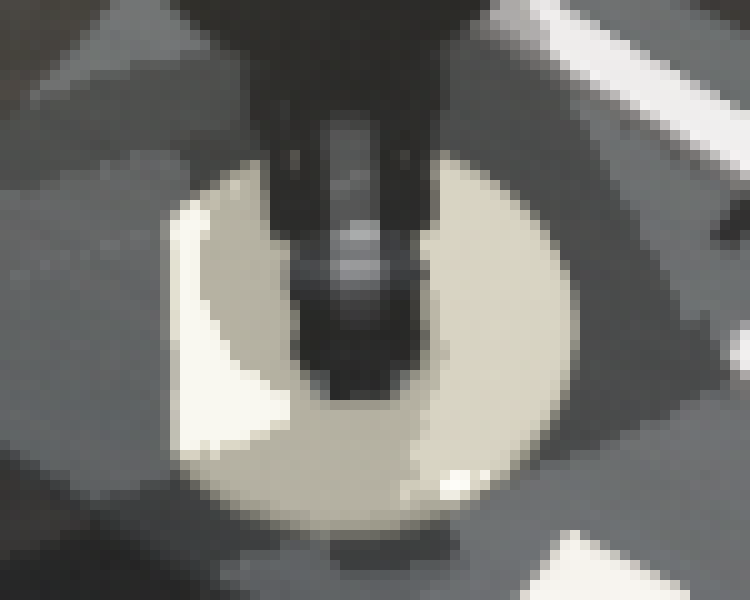

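The fingertip's lower edge at (355,400) fits a tip still a few mm above the disc. Carrying on.

```bash
python3 -m crank '{"slide":[[0,0,0.0005],[0,0,0]],"twist":[0,0]}'
```

```text
time: 9.8
tool_pos: [510.5, -224.4, 7.4]
tcp_rot: [-180.0, -0.0, 133.4]
ft_force: [0.0, 0.6, 0.1]
finger_gap: 42.7
```

```bash
python3 -m crank '{"slide":[[0,0,0.0005],[0,0,0]],"twist":[0,0]}'
```

```text
time: 10.0
tool_pos: [510.4, -224.4, 6.9]
tcp_rot: [-180.0, -0.0, 133.4]
ft_force: [0.5, 0.3, 0.9]
finger_gap: 42.6
```

```bash
python3 -m crank '{"slide":[[0,0,0.0005],[0,0,0]],"twist":[0,0]}'
```

```text
time: 10.2
tool_pos: [510.4, -224.4, 6.4]
tcp_rot: [-180.0, -0.0, 133.4]
ft_force: [-0.5, -0.7, -0.0]
finger_gap: 42.7
```

```bash
python3 -m crank '{"slide":[[0,0,0.0005],[0,0,0]],"twist":[0,0]}'
```

```text
time: 10.4
tool_pos: [510.4, -224.4, 5.9]
tcp_rot: [-180.0, -0.0, 133.4]
ft_force: [0.1, 0.1, 0.4]
finger_gap: 42.5
```

```bash
python3 -m crank '{"slide":[[0,0,0.0005],[0,0,0]],"twist":[0,0]}'
```

```text
time: 10.6
tool_pos: [510.4, -224.4, 5.4]
tcp_rot: [-180.0, -0.0, 133.4]
ft_force: [-0.6, -0.6, 0.1]
finger_gap: 42.6
```

```bash
python3 -m crank '{"slide":[[0,0,0.0005],[0,0,0]],"twist":[0,0]}'
```

```text
time: 10.8
tool_pos: [510.4, -224.4, 4.9]
tcp_rot: [-180.0, -0.0, 133.4]
ft_force: [-1.0, 0.1, 0.2]
finger_gap: 42.6
```

Run:
```python
from bench import viewer
import cv2
w=viewer.snapshot("scene"); a=cv2.resize(w["img"][205:265,270:345,::-1],None,fx=6,fy=6,interpolation=cv2.INTER_NEAREST)
w=viewer.snapshot("wrist"); b=cv2.resize(w["img"][140:340,200:440,::-1],None,fx=3,fy=3,interpolation=cv2.INTER_NEAREST)
cv2.imwrite("pics/a5.png",a);cv2.imwrite("pics/b5.png",b)
```

```text
(no output)
```

View pics/a5.png

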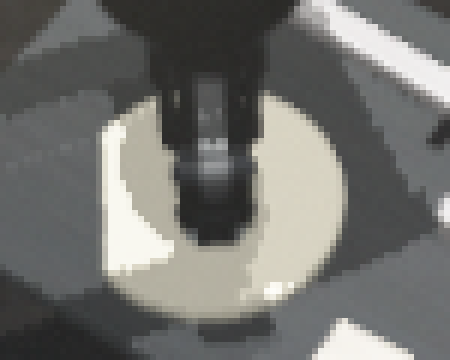

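View pics/b5.png

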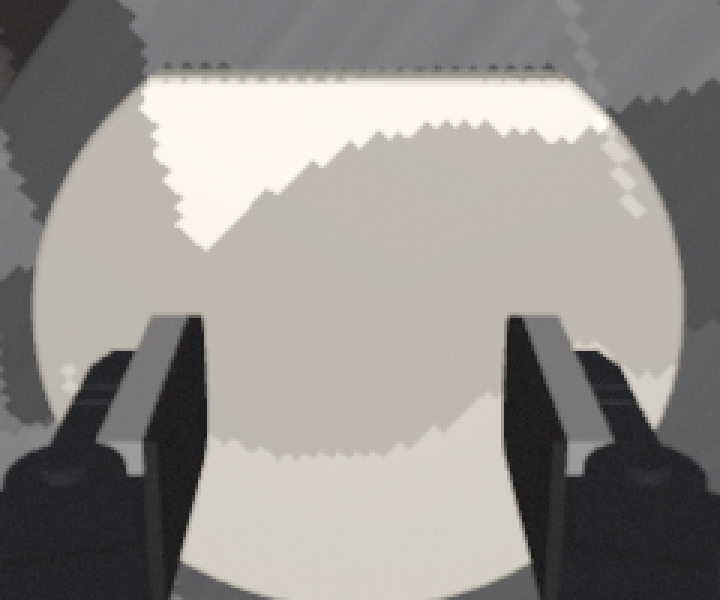

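The pad geometry in the wrist view (spread ±50 px for a 42.7 mm gap, pad corners at rows 245 and 287) and in the scene view both put the real tips about 25 mm behind the stated TCP. That puts them at z≈30 now, with contact expected near TCP z≈-5. I'll continue down, still guarded.

```bash
python3 -m crank '{"slide":[[0,0,0.0008],[0,0,0.0008],[0,0,0]],"twist":[0,0,0]}'
```

```text
time: 11.2
tool_pos: [510.4, -224.4, 3.2]
tcp_rot: [-180.0, -0.0, 133.4]
ft_force: [-0.2, 0.7, -1.1]
finger_gap: 42.9
```

```bash
python3 -m crank '{"slide":[[0,0,0.0008],[0,0,0.0008],[0,0,0]],"twist":[0,0,0]}'
```

```text
time: 11.5
tool_pos: [510.4, -224.4, 1.6]
tcp_rot: [-180.0, -0.0, 133.4]
ft_force: [0.0, 0.9, 0.1]
finger_gap: 42.8
```

```bash
python3 -m crank '{"slide":[[0,0,0.0008],[0,0,0.0008],[0,0,0]],"twist":[0,0,0]}'
```

```text
time: 11.8
tool_pos: [510.4, -224.4, 0.0]
tcp_rot: [-180.0, -0.0, 133.4]
ft_force: [0.7, 0.6, -0.4]
finger_gap: 42.6
```

```bash
python3 -m crank '{"slide":[[0,0,0.0008],[0,0,0]],"twist":[0,0]}'
```

```text
time: 12.0
tool_pos: [510.4, -224.4, -0.7]
tcp_rot: [-180.0, -0.0, 133.4]
ft_force: [0.3, -0.8, 0.5]
finger_gap: 42.4
```

```bash
python3 -m crank '{"slide":[[0,0,0.0008],[0,0,0]],"twist":[0,0]}'
```

```text
time: 12.2
tool_pos: [510.4, -224.4, -1.5]
tcp_rot: [-180.0, -0.0, 133.4]
ft_force: [-0.1, -0.0, 0.3]
finger_gap: 42.8
```

```bash
python3 -m crank '{"slide":[[0,0,0.0006],[0,0,0]],"twist":[0,0]}'
```

```text
time: 12.4
tool_pos: [510.4, -224.4, -2.1]
tcp_rot: [-180.0, -0.0, 133.4]
ft_force: [0.5, -0.2, 0.5]
finger_gap: 42.7
```

```bash
python3 -m crank '{"slide":[[0,0,0.0006],[0,0,0]],"twist":[0,0]}'
```

```text
time: 12.6
tool_pos: [510.5, -224.4, -2.7]
tcp_rot: [180.0, -0.0, 133.4]
ft_force: [-0.1, 0.9, -0.9]
finger_gap: 43.2
```

```bash
python3 -m crank '{"slide":[[0,0,0.0006],[0,0,0]],"twist":[0,0]}'
```

```text
time: 12.8
tool_pos: [510.4, -224.4, -3.3]
tcp_rot: [-180.0, -0.0, 133.4]
ft_force: [-0.8, -0.5, 0.3]
finger_gap: 42.9
```

```bash
python3 -m crank '{"slide":[[0,0,0.0006],[0,0,0]],"twist":[0,0]}'
```

```text
time: 13.0
tool_pos: [510.4, -224.4, -3.9]
tcp_rot: [-180.0, -0.0, 133.4]
ft_force: [0.2, 0.5, 1.1]
finger_gap: 43.0
```

```bash
python3 -m crank '{"slide":[[0,0,0.0006],[0,0,0]],"twist":[0,0]}'
```

```text
time: 13.2
tool_pos: [510.4, -224.4, -4.5]
tcp_rot: [-180.0, -0.0, 133.4]
ft_force: [0.2, 0.9, -1.1]
finger_gap: 42.6
```

```bash
python3 -m crank '{"slide":[[0,0,0.0005],[0,0,0]],"twist":[0,0]}'
```

```text
time: 13.4
tool_pos: [510.5, -224.4, -5.0]
tcp_rot: [180.0, -0.0, 133.4]
ft_force: [-0.4, -0.5, 0.2]
finger_gap: 42.5
```

```bash
python3 -m crank '{"slide":[[0,0,0.0005],[0,0,0]],"twist":[0,0]}'
```

```text
time: 13.6
tool_pos: [510.5, -224.4, -5.5]
tcp_rot: [180.0, -0.0, 133.4]
ft_force: [-0.7, 0.3, 1.4]
finger_gap: 42.9
```

```bash
python3 -m crank '{"slide":[[0,0,0.0005],[0,0,0]],"twist":[0,0]}'
```

```text
time: 13.8
tool_pos: [510.5, -224.4, -6.0]
tcp_rot: [-180.0, -0.0, 133.4]
ft_force: [0.3, 0.9, 0.6]
finger_gap: 43.0
```

```bash
python3 -m crank '{"slide":[[0,0,0.0005],[0,0,0]],"twist":[0,0]}'
```

```text
time: 14.0
tool_pos: [510.7, -224.6, -6.0]
tcp_rot: [180.0, 0.0, 133.4]
ft_force: [-1.4, -0.0, 3.0]
finger_gap: 42.7
```

Contact at TCP z≈-6, so the tips are about 26 mm behind the stated TCP, as the pictures said. I'll build up to about 9 N.

```bash
python3 -m crank '{"slide":[[0,0,0.0004],[0,0,0]],"twist":[0,0]}'
```

```text
time: 14.2
tool_pos: [511.0, -224.7, -6.0]
tcp_rot: [180.0, 0.1, 133.4]
ft_force: [-1.2, 1.0, 6.1]
finger_gap: 42.9
```

```bash
python3 -m crank '{"slide":[[0,0,0.0002],[0,0,0],[0,0,0]],"twist":[0,0,0]}'
```

```text
time: 14.5
tool_pos: [511.1, -224.8, -6.0]
tcp_rot: [180.0, 0.1, 133.4]
ft_force: [-1.9, 0.5, 8.2]
finger_gap: 42.7
```

```bash
python3 -m crank '{"slide":[[0,0,0],[0,0,0],[0,0,0],[0,0,0]],"twist":[0.1,0.1,0.1,0.0]}'
```

```text
time: 14.9
tool_pos: [511.5, -225.0, -6.0]
tcp_rot: [179.9, 0.1, 116.0]
ft_force: [0.2, -1.3, 5.9]
finger_gap: 42.8
```

```bash
python3 -m crank '{"slide":[[0,0,0.0002],[0,0,0],[0,0,0],[0,0,0],[0,0,0]],"twist":[0.1,0.1,0.1,0.1,0]}'
python3 - <<'E'
from bench import status,viewer
import cv2
s=viewer.snapshot("wrist"); cv2.imwrite("pics/wr6.png",s["img"][:,:,::-1])
E
```

```text
time: 15.4
tool_pos: [511.6, -225.1, -6.0]
tcp_rot: [179.9, 0.1, 93.1]
ft_force: [-0.7, 1.3, 6.9]
finger_gap: 42.7
```

View pics/wr6.png

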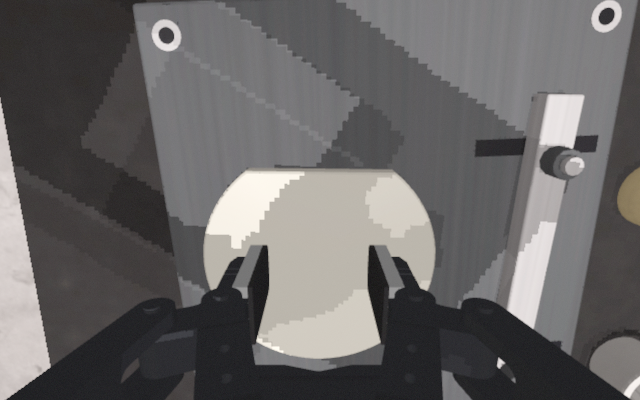

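The flat is still level in the wrist image (row 170, centred on 320), so the disc turns with the fingers. Continuing.

```bash
python3 -m crank '{"slide":[[0,0,0],[0,0,0],[0,0,0],[0,0,0],[0,0,0],[0,0,0]],"twist":[0.13,0.13,0.13,0.13,0.13,0]}'
```

```text
time: 16.05
tool_pos: [511.6, -225.1, -6.0]
tcp_rot: [179.9, -0.0, 55.8]
ft_force: [0.5, 1.0, 7.3]
finger_gap: 42.5
```

```bash
python3 -m crank '{"slide":[[0,0,0],[0,0,0],[0,0,0],[0,0,0],[0,0,0],[0,0,0],[0,0,0],[0,0,0]],"twist":[0.13,0.13,0.13,0.13,0.13,0.13,0.13,0.03]}'
python3 - <<'E'
from bench import status,viewer
import cv2,pickle
st=status.sense();s=viewer.snapshot("wrist"); cv2.imwrite("pics/wr7.png",s["img"][:,:,::-1])
t=viewer.snapshot("top");pickle.dump((st,s,t),open("w7.pkl","wb"))
cv2.imwrite("pics/t7.png",cv2.resize(t["img"][165:285,260:410,::-1],None,fx=5,fy=5,interpolation=cv2.INTER_CUBIC))
E
```

```text
time: 16.85
tool_pos: [511.5, -225.1, -6.0]
tcp_rot: [179.9, -0.1, 2.0]
ft_force: [-0.1, -0.1, 7.4]
finger_gap: 42.5
```

View pics/wr7.png

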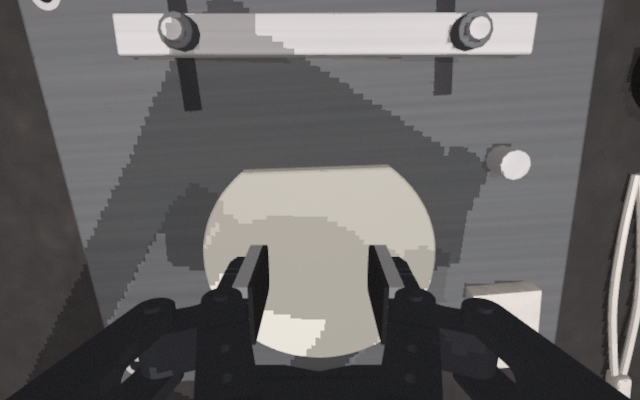

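The flat runs from (243,171) to (390,165) while the bar's edge is level at row 54, so about 2° of turn is left. The pin is at (515,165). Computing the remaining shift.

```bash
cat > rem.py <<'E'
from meas import *
def rem(s,flat,bar,pin):
    # tool-frame measure: camera in tool coords, plane heights relative to TCP
    st={"tcp_rot":np.array([0,0,0.]),"tool_pos":np.zeros(3)}
    w=wristcam(s,st)
    h=lambda z:-(z-(-6.0))
    F=unproj(w,flat,h(20))[:,:2];B=unproj(w,bar,h(22))[:,:2];P=unproj(w,[pin],h(25))[0,:2]
    ang=lambda A:np.degrees(np.arctan2(A[1,0]-A[0,0],A[1,1]-A[0,1]))
    return F,B,P,ang(F),ang(B)
E
python3 - <<'E'
import pickle
from rem import *
st,s,t=pickle.load(open("w7.pkl","rb"))
F,B,P,a,b=rem(s,[[243,171],[390,165]],[[118,54.5],[535,54.5]],[515,164])
print(F,B,P,a,b,np.linalg.norm(F[1]-F[0]),np.linalg.norm(B[1]-B[0]))
E
```

```text
[[ 41.48443483 -29.24488257]
 [ 43.88985579  29.04710282]] [[ 84.54864801 -71.12799611]
 [ 84.48825157  78.34706115]] [45.25699211 75.63795073] 2.362971869666317 -0.02315075949864457 58.34159417366938 149.47506946036958
```

Checks agree (flat 58.3 mm of 60, bar 149.5 mm of 150). The gap to the bar is about 41.8 mm and about 19.6 mm is needed toward the pin. I'll trim the turn and drag the disc most of the way.

```bash
python3 -m crank '{"slide":[[0,0,0],[0,0,0],[0.003,0.0015,0],[0.006,0.003,0],[0.006,0.003,0],[0.006,0.003,0],[0.003,0.0015,0],[0,0,0]],"twist":[0.022,0.022,0,0,0,0,0,0]}'
python3 - <<'E'
from bench import status,viewer
import cv2,pickle
st=status.sense();s=viewer.snapshot("wrist"); cv2.imwrite("pics/wr8.png",s["img"][:,:,::-1])
pickle.dump((st,s),open("w8.pkl","wb"))
E
```

```text
time: 17.75
tool_pos: [535.9, -237.3, -6.0]
tcp_rot: [179.9, -0.1, -0.3]
ft_force: [1.8, -0.2, 5.3]
finger_gap: 42.8
```

View pics/wr8.png

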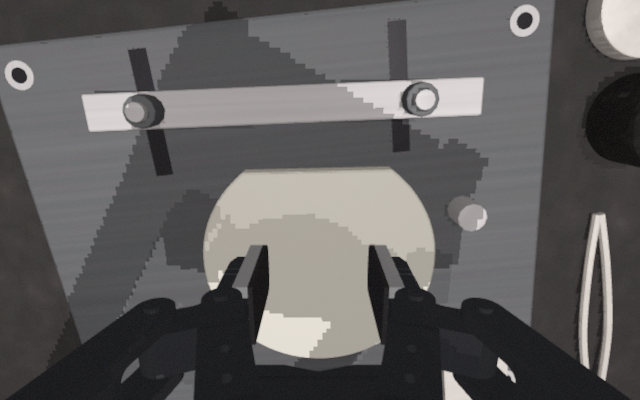

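Disc moved along. The flat is now (243,171)–(390,167), the bar's lower edge (90,131)–(483,115) and the pin top (472,217), so the two look nearly parallel. Computing.

Run:
```python
import pickle
from rem import *
st,s=pickle.load(open("w8.pkl","rb"))
cv2.imwrite("pics/w8c.png",cv2.resize(s["img"][90:240,70:510,::-1],None,fx=1.8,fy=1.8*1,interpolation=cv2.INTER_CUBIC))
w=np.array(s["img"]).astype(float).mean(2)
# subpixel edge along columns: flat & bar lower edge by gradient
def edge(cols,r0,r1,sign):
    pts=[]
    for c in cols:
        g=np.diff(cv2.GaussianBlur(w,(0,0),1)[r0:r1,c])*sign; k=int(np.argmax(g)); pts.append([c,r0+k+.5])
    return np.array(pts)
f=edge(range(258,382),158,180,1); pf=np.polyfit(f[:,0],f[:,1],1)
b=edge(list(range(180,370)),112,140,-1); pb=np.polyfit(b[:,0],b[:,1],1)
print(pf,pb,np.std(f[:,1]-np.polyval(pf,f[:,0])),np.std(b[:,1]-np.polyval(pb,b[:,0])))
F,B,P,a,bb=rem(s,[[c,np.polyval(pf,c)] for c in(245,390)],[[c,np.polyval(pb,c)] for c in(90,483)],[472,217])
print(F,B,P,a,bb)
```

```text
[-2.54571204e-02  1.76254518e+02] [-4.42589895e-02  1.35322777e+02] 1.1988709759453011 0.32564723270528884
[[ 41.90248711 -28.43809122]
 [ 43.37655076  29.06596643]] [[ 57.3250868  -86.04824282]
 [ 63.72247064  62.38130561]] [23.88660726 61.81553806] 1.468403054034274 2.467947798367381
```

View pics/w8c.png

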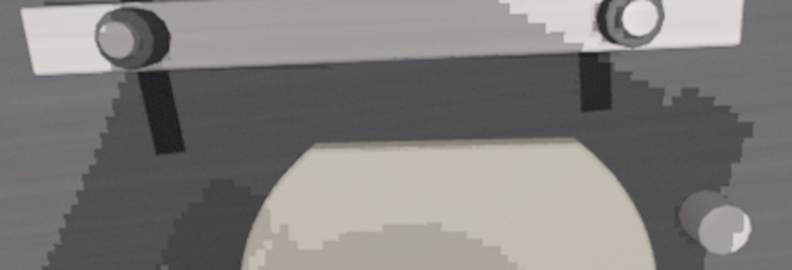

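Gap is 18.3 mm to the bar and 5.3 mm along it to the pin, and the pin sits 39.7 mm in front of the face (40 required). The disc is turned about 0.9° too far. I'll stop about 1 mm short.

```bash
python3 -m crank '{"slide":[[0.0025,0.0005,0],[0.005,0.0011,0],[0.005,0.0012,0],[0.0035,0.0009,0],[0.0015,0.0003,0],[0,0,0],[0,0,0]],"twist":[0,0,0,0,0,-0.015,0]}'
python3 - <<'E'
from bench import status,viewer
import cv2,pickle
st=status.sense();s=viewer.snapshot("wrist"); cv2.imwrite("pics/wr9.png",cv2.resize(s["img"][100:300,80:480,::-1],None,fx=2,fy=2,interpolation=cv2.INTER_CUBIC))
pickle.dump((st,s),open("w9.pkl","wb"))
E
```

```text
time: 18.5
tool_pos: [553.2, -241.2, -6.0]
tcp_rot: [179.9, -0.1, 0.6]
ft_force: [0.2, -0.8, 6.4]
finger_gap: 42.7
```

View pics/wr9.png

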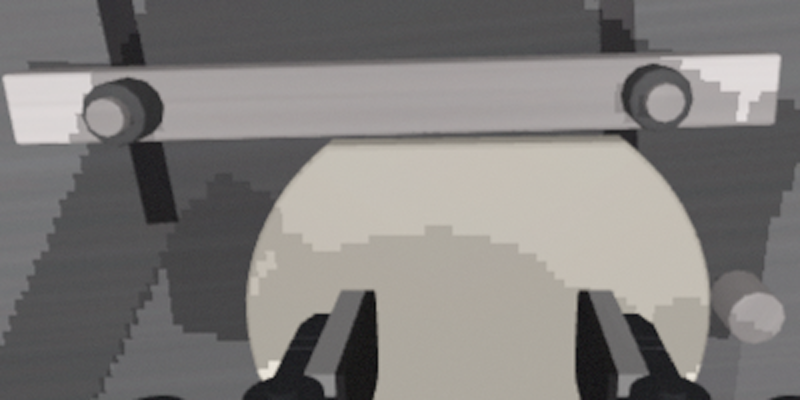

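The flat is now nearly at the bar, parallel, and the pin is just right of the rim. I'll press down slightly more and then push gently toward the bar.

```bash
python3 -m crank '{"slide":[[0,0,0.0003],[0.0005,0,0],[0.0005,0,0],[0,0,0]],"twist":[0,0,0,0]}'
```

```text
time: 18.95
tool_pos: [553.9, -241.3, -6.0]
tcp_rot: [179.9, -0.1, 0.6]
ft_force: [-2.4, 0.1, 9.7]
finger_gap: 42.8
```

```bash
python3 -m crank '{"slide":[[0.0003,0,0],[0,0,0]],"twist":[0,0]}'
```

```text
time: 19.15
tool_pos: [554.2, -241.3, -6.0]
tcp_rot: [179.9, -0.1, 0.6]
ft_force: [-2.9, -0.4, 9.8]
finger_gap: 43.0
```

```bash
python3 -m crank '{"slide":[[0.0003,0,0],[0,0,0]],"twist":[0,0]}'
```

```text
time: 19.35
tool_pos: [554.4, -241.3, -6.1]
tcp_rot: [179.9, -0.1, 0.6]
ft_force: [-2.6, 0.6, 9.9]
finger_gap: 42.5
```

```bash
python3 -m crank '{"slide":[[0.0003,0,0],[0,0,0]],"twist":[0,0]}'
```

```text
time: 19.55
tool_pos: [554.8, -241.4, -6.0]
tcp_rot: [179.9, -0.1, 0.6]
ft_force: [-2.7, 0.4, 9.7]
finger_gap: 42.3
```

```bash
python3 -m crank '{"slide":[[0.0004,0,0],[0,0,0]],"twist":[0,0]}'
```

```text
time: 19.75
tool_pos: [555.2, -241.4, -6.0]
tcp_rot: [179.9, -0.1, 0.6]
ft_force: [-1.8, -1.1, 9.7]
finger_gap: 42.7
```

```bash
python3 -m crank '{"slide":[[0.0004,0,0],[0,0,0]],"twist":[0,0]}'
```

```text
time: 19.95
tool_pos: [555.5, -241.4, -6.0]
tcp_rot: [179.9, -0.1, 0.6]
ft_force: [-2.3, 0.4, 9.0]
finger_gap: 42.7
```

```bash
python3 -m crank '{"slide":[[0.0004,0,0],[0,0,0]],"twist":[0,0]}'
```

```text
time: 20.15
tool_pos: [555.4, -241.3, -6.0]
tcp_rot: [179.9, -0.0, 0.6]
ft_force: [-4.9, -0.3, 12.1]
finger_gap: 42.5
```

Bar contact: x has stopped and the force is rising. I'll push a little further, then hold.

```bash
python3 -m crank '{"slide":[[0.0004,0,0],[0,0,0]],"twist":[0,0]}'
```

```text
time: 20.35
tool_pos: [555.9, -241.4, -6.0]
tcp_rot: [179.9, -0.0, 0.6]
ft_force: [-4.0, -0.3, 11.4]
finger_gap: 42.4
```

```bash
python3 -m crank '{"slide":[[0.0004,0,-0.0001],[0,0,0]],"twist":[0,0]}'
```

```text
time: 20.55
tool_pos: [556.3, -241.4, -6.0]
tcp_rot: [179.9, -0.0, 0.6]
ft_force: [-4.7, -0.2, 10.3]
finger_gap: 42.4
```

Run:
```python
from bench import status,viewer
import cv2,pickle
st=status.sense();s=viewer.snapshot("wrist"); cv2.imwrite("pics/wr10.png",cv2.resize(s["img"][100:300,80:480,::-1],None,fx=2,fy=2,interpolation=cv2.INTER_CUBIC))
pickle.dump((st,s),open("w10.pkl","wb"))
```

```text
(no output)
```

View pics/wr10.png

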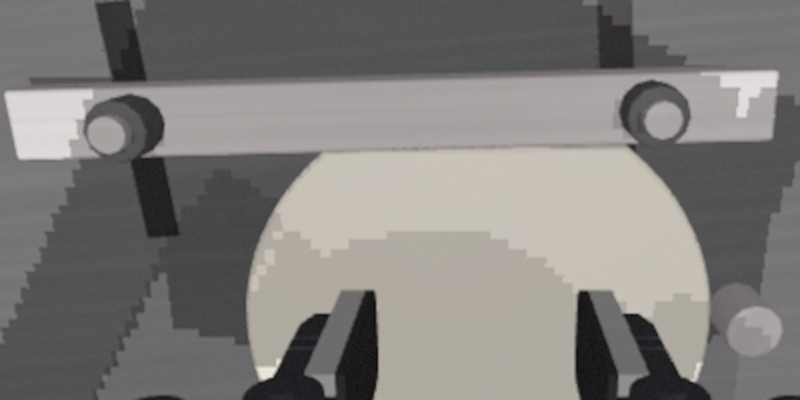

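The flat lies along the bar over its whole length, (325,150)–(635,146), with the pin close by the rim at (712,300). Now I slide along the bar to the pin, still holding the top.

```bash
python3 -m crank '{"slide":[[-0.0004,0.0005,0],[0,0.0005,0],[0,0,0]],"twist":[0,0,0]}'
```

```text
time: 20.9
tool_pos: [556.3, -241.7, -6.0]
tcp_rot: [180.0, -0.1, 0.6]
ft_force: [-2.0, 1.8, 9.9]
finger_gap: 43.1
```

```bash
python3 -m crank '{"slide":[[0,0.0005,0],[0,0,0]],"twist":[0,0]}'
```

```text
time: 21.1
tool_pos: [556.3, -242.1, -6.0]
tcp_rot: [180.0, -0.1, 0.6]
ft_force: [-1.7, 2.7, 9.8]
finger_gap: 42.7
```

```bash
python3 -m crank '{"slide":[[0,0.0005,0],[0,0,0]],"twist":[0,0]}'
```

```text
time: 21.3
tool_pos: [556.3, -242.6, -6.0]
tcp_rot: [180.0, -0.1, 0.6]
ft_force: [-1.8, 3.1, 9.9]
finger_gap: 42.8
```

Run:
```python
from bench import status,viewer
import cv2,pickle
st=status.sense();s=viewer.snapshot("wrist"); cv2.imwrite("pics/wr11.png",cv2.resize(s["img"][100:300,80:480,::-1],None,fx=2,fy=2,interpolation=cv2.INTER_CUBIC))
```

```text
(no output)
```

View pics/wr11.png

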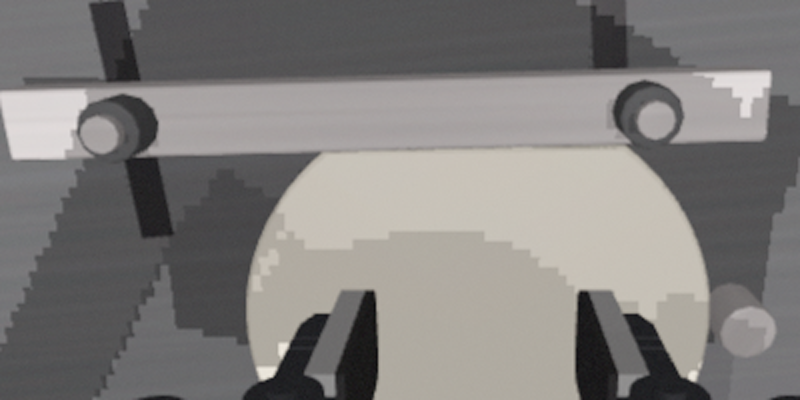

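Disc follows and the pin now meets the rim at about (712,300). Nudging on until the force rises.

```bash
python3 -m crank '{"slide":[[0,0.0005,0],[0,0,0]],"twist":[0,0]}'
```

```text
time: 21.55
tool_pos: [556.4, -243.0, -6.0]
tcp_rot: [180.0, -0.1, 0.6]
ft_force: [-2.5, 3.1, 10.1]
finger_gap: 42.7
```

```bash
python3 -m crank '{"slide":[[0,0.0005,0],[0,0,0]],"twist":[0,0]}'
```

```text
time: 21.75
tool_pos: [556.5, -243.4, -6.0]
tcp_rot: [-180.0, -0.1, 0.6]
ft_force: [-2.2, 3.9, 10.3]
finger_gap: 42.6
```

```bash
python3 -m crank '{"slide":[[0,0.0005,0],[0,0,0]],"twist":[0,0]}'
```

```text
time: 21.95
tool_pos: [556.6, -243.9, -6.0]
tcp_rot: [-180.0, -0.1, 0.6]
ft_force: [-0.6, 4.0, 10.5]
finger_gap: 42.3
```

Fingers are probably slipping on the disc now, at about 4 N of drag. The definite push is better done on the rim with closed fingertips, so I lift off, close and check.

```bash
python3 -m crank '{"slide":[[0,0,-0.003],[0,0,-0.03],[0,0,-0.04],[0,0,0],[0,0,0]],"twist":[0,0,0,0,0]}' 1 20
python3 -m crank '{"slide":[[-0.035,0,0],[-0.04,0,0],[0,0,0],[0,0,0]],"twist":[0,0,0,0]}'
python3 - <<'E'
from bench import status,viewer
from meas import *
import pickle
st=status.sense();s=viewer.snapshot("wrist"); cv2.imwrite("pics/wr12.png",s["img"][:,:,::-1])
pickle.dump((st,s),open("w12.pkl","wb")); print(st["tool_pos"],st["tcp_rot"],st["ft_force"],st["finger_gap"])
E
```

```text
time: 22.45
tool_pos: [556.5, -244.7, 67.0]
tcp_rot: [179.9, -0.1, 0.6]
ft_force: [-0.2, 0.9, -0.2]
finger_gap: -0.1
time: 22.85
tool_pos: [478.7, -244.2, 63.8]
tcp_rot: [-179.9, 0.1, 0.5]
ft_force: [1.0, -0.1, -0.3]
finger_gap: -0.2
[ 478.66657434 -244.18731099   63.80185229] [-1.79907379e+02  1.36001223e-01  5.15159397e-01] [ 1.04421466 -0.08967176 -0.3116379 ] -0.16317232866420645
```

View pics/wr12.png

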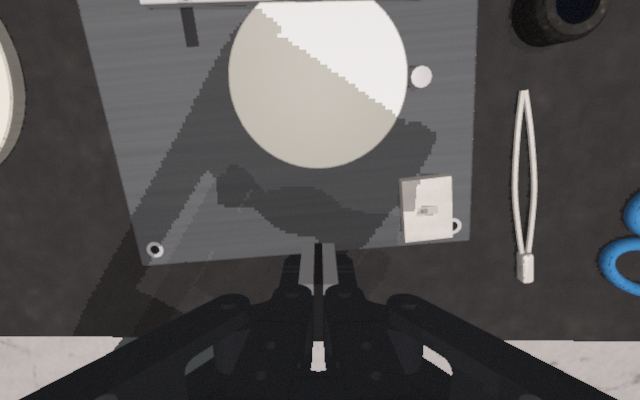

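The disc is flush under the bar with its rim at the pin (408,77); the closed tips at column 318 line up with the disc's centre. Lowering beside the plate-side rim to TCP z≈-10, so the tip is about 15 mm up, within the disc's 12–20.

```bash
python3 -m crank '{"slide":[[0,0,0.04],[0,0,0.024],[0,0,0.005],[0,0,0.002],[0,0,0],[0,0,0]],"twist":[0,0,0,0,0,0]}'
```

```text
time: 23.5
tool_pos: [481.9, -245.6, -3.7]
tcp_rot: [179.9, -0.1, 0.6]
ft_force: [-0.0, -0.8, -0.7]
finger_gap: 0.2
```

Run:
```python
from bench import status
st=status.sense();print(st["tool_pos"],st["ft_force"])
```

```text
[ 481.91624714 -245.6427373    -3.72932612] [-0.00385264 -0.77939719 -0.67962504]
```

```bash
python3 -m crank '{"slide":[[0,0,0.003],[0,0,0.002],[0,0,0.001],[0,0,0]],"twist":[0,0,0,0]}'
```

```text
time: 23.9
tool_pos: [480.3, -244.8, -11.6]
tcp_rot: [-180.0, 0.0, 0.6]
ft_force: [0.8, -0.7, 0.1]
finger_gap: 0.2
```

```bash
python3 -m crank '{"slide":[[0.003,0,0],[0.003,0,0],[0.002,0,0],[0.001,0,0],[0,0,0]],"twist":[0,0,0,0,0]}'
```

```text
time: 24.4
tool_pos: [489.7, -244.8, -11.4]
tcp_rot: [180.0, -0.0, 0.6]
ft_force: [-0.2, 0.0, 0.5]
finger_gap: -0.1
```

```bash
python3 -m crank '{"slide":[[0.0005,0,0],[0.0005,0,0],[0,0,0]],"twist":[0,0,0]}'
```

```text
time: 24.7
tool_pos: [490.5, -244.8, -11.4]
tcp_rot: [180.0, -0.0, 0.6]
ft_force: [0.4, -0.8, 0.1]
finger_gap: 0.2
```

Run:
```python
from bench import viewer
import cv2
s=viewer.snapshot("wrist"); cv2.imwrite("pics/wr13.png",s["img"][:,:,::-1])
```

```text
(no output)
```

View pics/wr13.png

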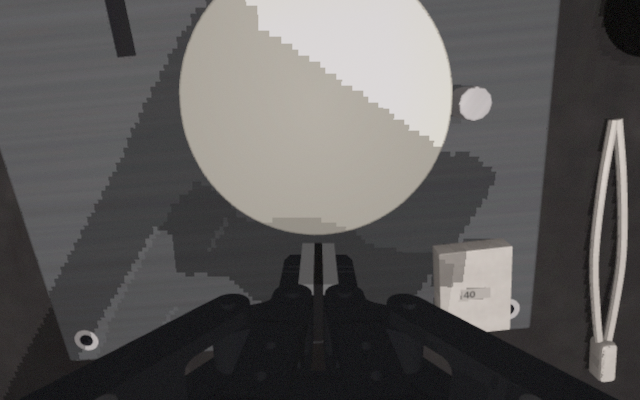

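Tips stand just behind the disc's rim (235 against 243, a few mm gap), clear of the gauge block. Approaching gently.

```bash
python3 -m crank '{"slide":[[0.0005,0,0],[0.0005,0,0],[0.0005,0,0],[0,0,0]],"twist":[0,0,0,0]}'
```

```text
time: 25.15
tool_pos: [492.0, -244.7, -11.4]
tcp_rot: [180.0, -0.0, 0.6]
ft_force: [-0.5, 0.1, -0.9]
finger_gap: -0.0
```

```bash
python3 -m crank '{"slide":[[0.0005,0,0],[0.0005,0,0],[0,0,0]],"twist":[0,0,0]}'
```

```text
time: 25.45
tool_pos: [493.0, -244.7, -11.4]
tcp_rot: [180.0, -0.0, 0.6]
ft_force: [-0.5, -0.0, 0.4]
finger_gap: -0.1
```

```bash
python3 -m crank '{"slide":[[0.0005,0,0],[0,0,0]],"twist":[0,0]}'
```

```text
time: 25.65
tool_pos: [493.5, -244.7, -11.4]
tcp_rot: [180.0, -0.0, 0.6]
ft_force: [0.2, -0.8, 0.4]
finger_gap: 0.1
```

```bash
python3 -m crank '{"slide":[[0.0005,0,0],[0,0,0]],"twist":[0,0]}'
```

```text
time: 25.85
tool_pos: [494.0, -244.7, -11.4]
tcp_rot: [180.0, -0.0, 0.6]
ft_force: [-0.5, -0.1, 0.6]
finger_gap: -0.1
```

```bash
python3 -m crank '{"slide":[[0.0004,0,0],[0,0,0]],"twist":[0,0]}'
```

```text
time: 26.05
tool_pos: [494.4, -244.7, -11.4]
tcp_rot: [-180.0, 0.0, 0.6]
ft_force: [1.0, -0.6, 0.4]
finger_gap: 0.2
```

```bash
python3 -m crank '{"slide":[[0.0004,0,0],[0,0,0]],"twist":[0,0]}'
```

```text
time: 26.25
tool_pos: [494.8, -244.7, -11.4]
tcp_rot: [180.0, -0.0, 0.6]
ft_force: [1.0, 0.8, 0.8]
finger_gap: -0.2
```

```bash
python3 -m crank '{"slide":[[0.0004,0,0],[0,0,0]],"twist":[0,0]}'
```

```text
time: 26.45
tool_pos: [495.0, -244.7, -11.4]
tcp_rot: [-180.0, 0.0, 0.6]
ft_force: [-0.5, 0.1, 0.3]
finger_gap: -0.1
```

```bash
python3 -m crank '{"slide":[[0.0004,0,0],[0,0,0]],"twist":[0,0]}'
```

```text
time: 26.65
tool_pos: [495.2, -244.8, -11.5]
tcp_rot: [180.0, 0.0, 0.6]
ft_force: [-1.8, -0.6, 1.7]
finger_gap: 0.3
```

```bash
python3 -m crank '{"slide":[[0.0004,0,0],[0,0,0]],"twist":[0,0]}'
```

```text
time: 26.85
tool_pos: [495.4, -244.8, -11.5]
tcp_rot: [-180.0, 0.1, 0.6]
ft_force: [-5.0, -1.4, 1.3]
finger_gap: -0.3
```

Contact at the rim. Building to about 7–8 N and holding for half a second.

```bash
python3 -m crank '{"slide":[[0.0003,0,0],[0,0,0],[0,0,0]],"twist":[0,0,0]}'
```

```text
time: 27.15
tool_pos: [495.5, -244.8, -11.6]
tcp_rot: [-180.0, 0.1, 0.6]
ft_force: [-6.0, -2.2, 2.4]
finger_gap: -0.0
```

Run:
```python
from bench import status
st=status.sense();print(st["tool_pos"],st["ft_force"])
```

```text
[ 495.48819513 -244.79975093  -11.58510431] [-6.03498372 -2.24032133  2.407993  ]
```

```bash
python3 -m crank '{"slide":[[0.0003,0,0],[0,0,0],[0,0,0],[0,0,0],[0,0,0],[0,0,0]],"twist":[0,0,0,0,0,0]}'
```

```text
time: 27.75
tool_pos: [495.5, -244.7, -11.7]
tcp_rot: [-180.0, 0.1, 0.6]
ft_force: [-6.9, -0.5, 2.9]
finger_gap: 0.1
```

Run:
```python
from bench import status,viewer
import cv2
s=viewer.snapshot("wrist"); cv2.imwrite("pics/wr14.png",s["img"][:,:,::-1])
s=viewer.snapshot("scene"); cv2.imwrite("pics/sc14.png",cv2.resize(s["img"][175:295,240:390,::-1],None,fx=5,fy=5,interpolation=cv2.INTER_CUBIC))
```

```text
(no output)
```

View pics/wr14.png

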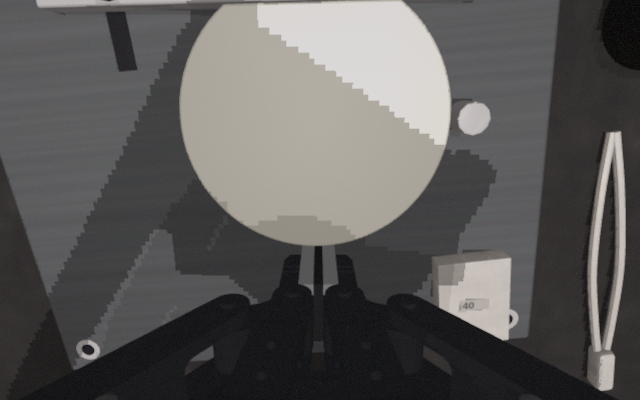

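View pics/sc14.png

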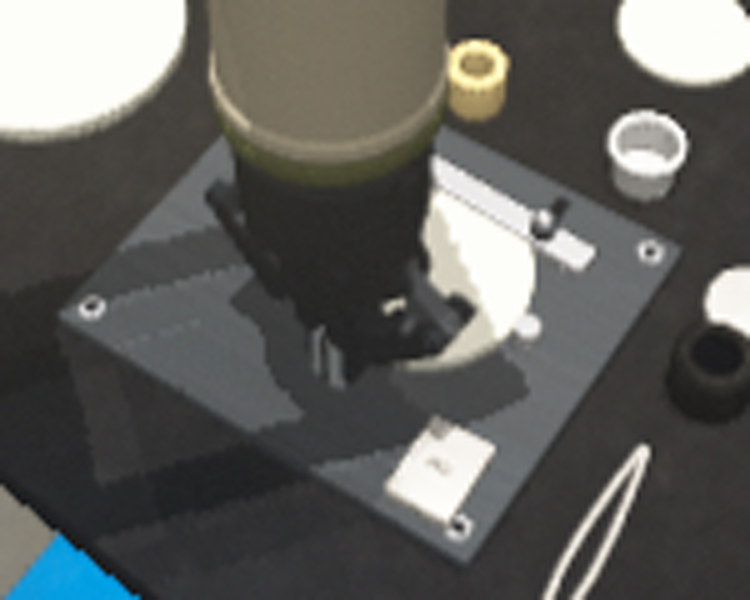

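Push held at about 7 N on the bar for over 0.5 s. The pin still looks within about 1 mm of the rim, at (452,112). I'll back off, go to the +y rim and push the disc to the pin.

```bash
python3 -m crank '{"slide":[[-0.003,0,0],[-0.01,0,0],[0,0,-0.02],[0,0,-0.04],[0,0,0],[0,0,0]],"twist":[0,0,0,0,0,0]}'
python3 - <<'E'
from bench import status,viewer
from meas import *
import pickle
st=status.sense();s=viewer.snapshot("wrist"); cv2.imwrite("pics/wr15.png",cv2.resize(s["img"][0:240,80:480,::-1],None,fx=2,fy=2,interpolation=cv2.INTER_CUBIC))
t=viewer.snapshot("top");pickle.dump((st,s,t),open("w15.pkl","wb")); print(st["tool_pos"],st["ft_force"])
E
```

```text
time: 28.45
tool_pos: [484.7, -245.5, 50.2]
tcp_rot: [179.9, -0.2, 0.6]
ft_force: [-0.8, 0.5, -0.6]
finger_gap: 0.3
[ 484.65587875 -245.49093107   50.23674491] [-0.79759829  0.49021352 -0.59351711]
```

View pics/wr15.png

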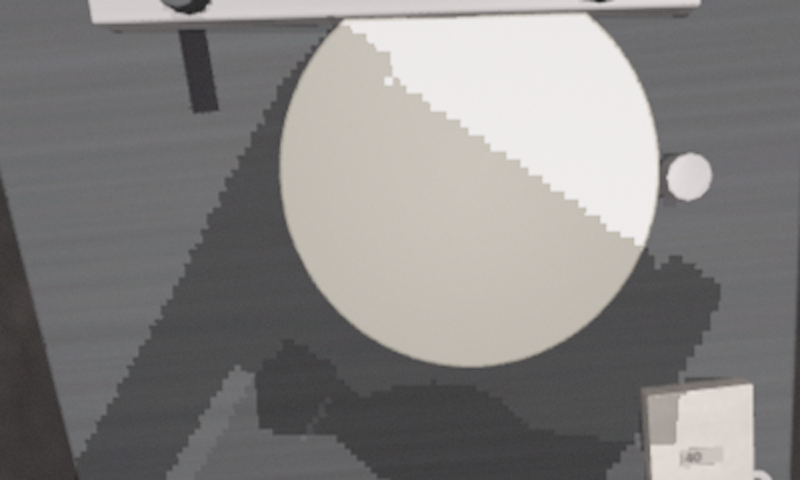

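Run:
```python
import pickle
from meas import *
st,s,t=pickle.load(open("w15.pkl","rb")); w=wristcam(s,st)
U=lambda u,v,z:unproj(w,[u/2+80-.25,v/2-.25],z)[0,:2]
P=U(690,177,25)
# circle rim points from contour: threshold relative, shadow makes two tones -> manual
R=np.array([U(*p,20) for p in((281,168),(659,165),(470,367),(350,312),(590,312),(302,80),(637,80),(300,252),(644,242))])
q=least_squares(lambda p:np.hypot(R[:,0]-p[0],R[:,1]-p[1])-p[2],[556,-243,50]).x
print(P,q,np.hypot(R[:,0]-q[0],R[:,1]-q[1])-q[2],"dist pin",np.hypot(*(P-q[:2])))
B=np.array([U(95,24,22),U(699,6,22)]);print("bar",B,np.degrees(np.arctan2(B[0,0]-B[1,0],B[0,1]-B[1,1])))
print("xface at y",np.interp(q[1],B[::-1,1],B[::-1,0])-q[0])
F=np.array([U(343,20,20),U(588,13,20)]);print("flat",F,np.degrees(np.arctan2(F[0,0]-F[1,0],F[0,1]-F[1,1])))
```

```text
[ 558.69632919 -299.81473093] [ 557.30429007 -243.64601336   48.99911777] [ 0.3237675   0.43744896  1.26905142 -1.07630602 -1.12615181 -0.17263355
 -0.20495116  0.30423192  0.24554274] dist pin 56.185964504202126
bar [[ 593.15902112 -151.58937667]
 [ 598.60702789 -299.18273879]] -2.1139578166298674
xface at y 39.252750931381456
flat [[ 595.05201466 -212.0086775 ]
 [ 597.21915411 -272.49589243]] -2.0519188362310783
```

Checks: pin distance about 56.2 mm and flat parallel to the bar within about 0.1°. For certainty I'll add a light push from the +y rim toward the pin.

```bash
python3 -m crank '{"slide":[[0.024,-0.024,0],[0.024,-0.024,0],[0.022,-0.022,0],[0,0,0],[0,0,0],[0,0,0]],"twist":[0,0,0,0,0,0]}'
python3 - <<'E'
from bench import status,viewer
import cv2
st=status.sense();print(st["tool_pos"])
s=viewer.snapshot("wrist"); cv2.imwrite("pics/wr16.png",s["img"][:,:,::-1])
E
```

```text
time: 29.15
tool_pos: [551.6, -174.3, 47.5]
tcp_rot: [-180.0, 0.1, 0.6]
ft_force: [0.1, -0.2, -0.5]
finger_gap: -0.2
[ 551.61724475 -174.32537564   47.48683351]
```

View pics/wr16.png

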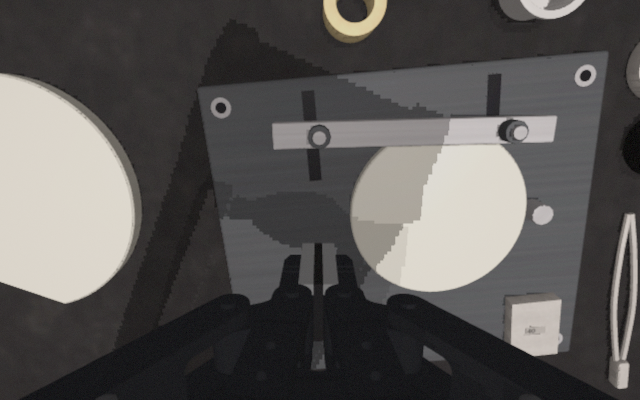

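Tips stand left of the disc's rim, over bare plate with the bar screw (319,137) clear. Lowering.

```bash
python3 -m crank '{"slide":[[0.003,0,0.025],[0,0,0.025],[0,0,0.004],[0,0,0.003],[0,0,0],[0,0,0],[0,0,0]],"twist":[0,0,0,0,0,0,0]}'
```

```text
time: 29.9
tool_pos: [556.8, -174.5, -7.1]
tcp_rot: [180.0, -0.1, 0.6]
ft_force: [0.3, 0.0, 1.0]
finger_gap: -0.3
```

```bash
python3 -m crank '{"slide":[[0,0,0],[0,0.001,0],[0,0.001,0],[0,0,0]],"twist":[0,0,0,0]}'
```

```text
time: 30.3
tool_pos: [555.9, -176.2, -8.4]
tcp_rot: [180.0, -0.0, 0.6]
ft_force: [-0.3, -0.2, -0.1]
finger_gap: 0.0
```

```bash
python3 -m crank '{"slide":[[0,0,0.001],[0,0.001,0.001],[0,0.001,0.0005],[0,0.0005,0],[0,0,0]],"twist":[0,0,0,0,0]}'
```

```text
time: 30.8
tool_pos: [555.8, -178.7, -11.0]
tcp_rot: [-180.0, 0.0, 0.6]
ft_force: [-0.3, 0.2, -0.5]
finger_gap: -0.2
```

```bash
python3 -m crank '{"slide":[[0,0.0005,0],[0,0.0005,0],[0,0.0005,0],[0,0,0]],"twist":[0,0,0,0]}'
```

```text
time: 31.2
tool_pos: [555.9, -180.2, -10.9]
tcp_rot: [180.0, -0.0, 0.6]
ft_force: [-0.1, -0.3, 0.5]
finger_gap: 0.1
```

```bash
python3 -m crank '{"slide":[[0,0.0005,0],[0,0.0005,0],[0,0,0]],"twist":[0,0,0]}'
```

```text
time: 31.5
tool_pos: [555.9, -181.2, -10.9]
tcp_rot: [180.0, -0.0, 0.6]
ft_force: [-0.3, -0.1, 0.0]
finger_gap: -0.0
```

```bash
python3 -m crank '{"slide":[[0,0.0005,0],[0,0.0005,0],[0,0,0]],"twist":[0,0,0]}'
```

```text
time: 31.8
tool_pos: [556.1, -182.1, -10.7]
tcp_rot: [180.0, -0.0, 0.6]
ft_force: [-0.1, 1.1, 2.5]
finger_gap: 0.0
```

Run:
```python
from bench import status,viewer
import cv2
s=viewer.snapshot("wrist"); cv2.imwrite("pics/wr17.png",s["img"][:,:,::-1])
```

```text
(no output)
```

View pics/wr17.png

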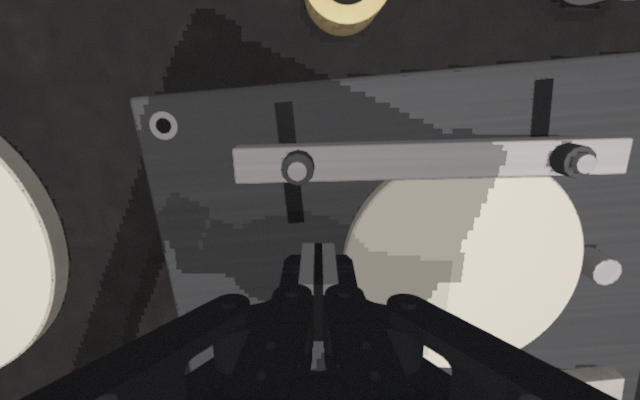

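Contact gives more upward than sideways force: the sloped finger back is riding on the disc's edge. I'll back off, turn the tool a quarter turn and push with the flat side face that worked before.

```bash
python3 -m crank '{"slide":[[0,-0.003,0],[0,-0.01,0],[0,-0.004,-0.02],[0,0,-0.02],[0,0,0]],"twist":[0,0,0,0,0]}'
python3 -m crank '{"slide":[[0,0,0],[0,0,0],[0,0,0],[0,0,0],[0,0,0],[0,0,0],[0,0,0],[0,0,0]],"twist":[-0.13,-0.13,-0.13,-0.13,-0.13,-0.13,-0.13,-0.13]}'
python3 -m crank '{"slide":[[0,0,0],[0,0,0],[0,0,0],[0,0,0],[0,0,0],[0,0,0]],"twist":[-0.13,-0.13,-0.13,-0.13,0,0]}'
python3 - <<'E'
from bench import status,viewer
import cv2
st=status.sense();print(st["tool_pos"])
s=viewer.snapshot("wrist"); cv2.imwrite("pics/wr18.png",s["img"][:,:,::-1])
s=viewer.snapshot("top"); cv2.imwrite("pics/t18.png",cv2.resize(s["img"][165:285,260:410,::-1],None,fx=5,fy=5,interpolation=cv2.INTER_CUBIC))
E
```

```text
time: 32.35
tool_pos: [558.0, -165.1, 32.1]
tcp_rot: [179.9, -0.3, 0.6]
ft_force: [1.1, -0.8, 0.8]
finger_gap: 0.0
time: 33.15
tool_pos: [555.1, -164.4, 27.9]
tcp_rot: [-179.9, 0.0, 60.5]
ft_force: [-0.4, 0.6, -0.1]
finger_gap: 0.1
time: 33.75
tool_pos: [555.3, -164.6, 28.3]
tcp_rot: [-180.0, -0.0, 89.7]
ft_force: [0.7, 0.5, 0.1]
finger_gap: -0.2
[ 555.3169324  -164.64081024   28.34114008]
```

View pics/wr18.png

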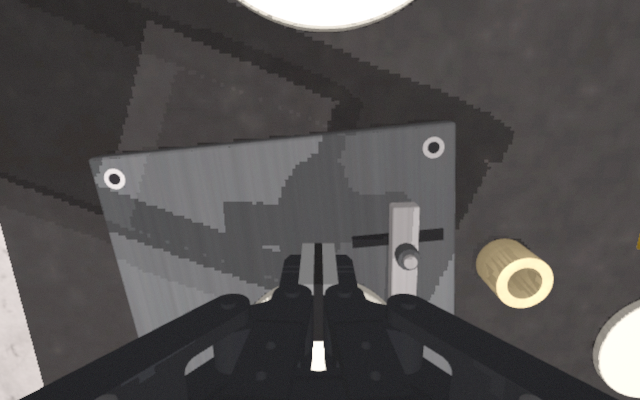

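View pics/t18.png

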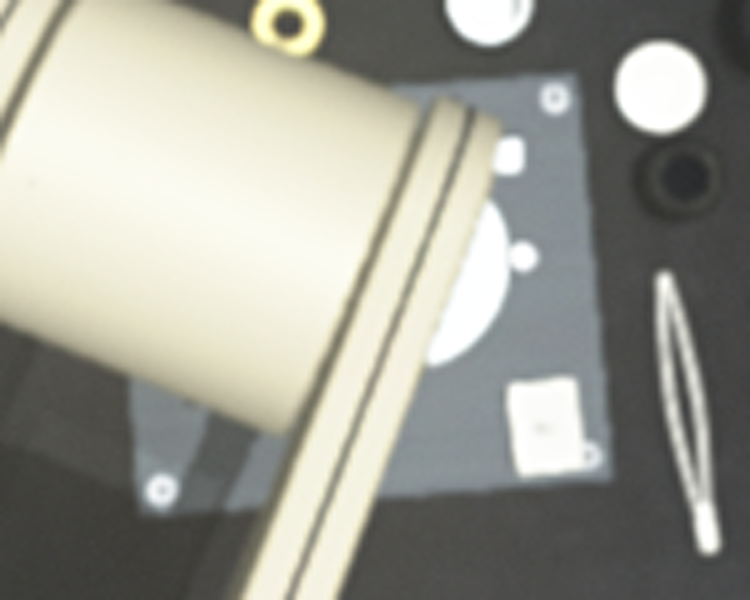

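Top view shows the rim right at the pin, (508,258). Lowering beside the +y rim and pushing along tool -x.

```bash
python3 -m crank '{"slide":[[0,0,0.02],[0,0,0.012],[0,0,0.004],[0,0,0.001],[0,0,0],[0,0,0],[0,0,0]],"twist":[0,0,0,0,0,0,0]}'
```

```text
time: 34.55
tool_pos: [556.3, -165.3, -7.2]
tcp_rot: [179.9, 0.0, 89.9]
ft_force: [-1.0, -0.3, 0.3]
finger_gap: -0.1
```

```bash
python3 -m crank '{"slide":[[-0.004,0,0],[-0.004,0,0],[-0.002,0,0],[-0.001,0,0],[-0.001,0,0],[0,0,0],[0,0,0]],"twist":[0,0,0,0,0,0,0]}'
```

```text
time: 35.25
tool_pos: [555.7, -177.0, -7.9]
tcp_rot: [-180.0, -0.0, 90.0]
ft_force: [0.7, -0.1, -0.8]
finger_gap: -0.1
```

```bash
python3 -m crank '{"slide":[[0,0,0.001],[0,0,0.001],[-0.001,0,0.001],[-0.001,0,0],[-0.001,0,0],[0,0,0]],"twist":[0,0,0,0,0,0]}'
```

```text
time: 35.85
tool_pos: [555.8, -180.3, -10.9]
tcp_rot: [180.0, 0.0, 89.9]
ft_force: [0.3, -0.0, -0.9]
finger_gap: 0.4
```

```bash
python3 -m crank '{"slide":[[-0.0005,0,0],[-0.0005,0,0],[0,0,0]],"twist":[0,0,0]}'
```

```text
time: 36.15
tool_pos: [555.8, -181.2, -10.8]
tcp_rot: [180.0, 0.0, 90.0]
ft_force: [-0.2, 0.4, 0.5]
finger_gap: -0.0
```

```bash
python3 -m crank '{"slide":[[-0.0005,0,0],[0,0,0]],"twist":[0,0]}'
```

```text
time: 36.35
tool_pos: [555.8, -181.6, -10.9]
tcp_rot: [180.0, -0.0, 90.0]
ft_force: [0.7, -0.3, -0.1]
finger_gap: -0.0
```

```bash
python3 -m crank '{"slide":[[-0.0005,0,0],[0,0,0]],"twist":[0,0]}'
```

```text
time: 36.55
tool_pos: [555.7, -181.9, -10.9]
tcp_rot: [-180.0, -0.0, 90.0]
ft_force: [0.6, 1.9, 0.4]
finger_gap: 0.1
```

```bash
python3 -m crank '{"slide":[[-0.0004,0,0],[0,0,0]],"twist":[0,0]}'
```

```text
time: 36.75
tool_pos: [555.7, -182.1, -10.9]
tcp_rot: [-180.0, -0.0, 90.0]
ft_force: [-0.8, 4.0, 1.3]
finger_gap: -0.1
```

Side push makes contact and the force rises without travel: disc against the pin. One more small nudge, then back off.

```bash
python3 -m crank '{"slide":[[-0.0003,0,0],[0,0,0],[0,0,0]],"twist":[0,0,0]}'
python3 -m crank '{"slide":[[0.002,0,0],[0.01,0,0],[0.004,0,-0.02],[0,0,-0.04],[0.04,0,-0.04],[0.04,0,-0.02],[0.04,0,0],[0,0,0]],"twist":[0,0,0,0,0,0,0,0]}'
python3 -m crank '{"slide":[[-0.04,-0.02,0],[0,-0.04,0],[0,-0.04,0],[0,-0.04,0],[0,-0.04,0],[0,0,0],[0,0,0]],"twist":[0,0,0,0,0,0,0]}'
python3 - <<'E'
from bench import status,viewer
import cv2,pickle
st=status.sense();w=viewer.snapshot("wrist")
t=viewer.snapshot("top"); s=viewer.snapshot("scene");pickle.dump((st,w,t,s),open("w19.pkl","wb"))
for n,x in(("t",t),("s",s)): cv2.imwrite(f"pics/{n}19.png",cv2.resize(x["img"][165:285,240:390,::-1],None,fx=5,fy=5,interpolation=cv2.INTER_CUBIC))
cv2.imwrite("pics/wr19.png",w["img"][:,:,::-1])
E
```

```text
time: 37.05
tool_pos: [555.7, -182.3, -11.0]
tcp_rot: [-180.0, -0.0, 90.0]
ft_force: [-0.7, 5.1, 1.6]
finger_gap: 0.1
time: 37.85
tool_pos: [556.5, -47.1, 105.8]
tcp_rot: [179.9, -0.0, 90.2]
ft_force: [0.3, -1.1, -0.9]
finger_gap: 0.2
time: 38.55
tool_pos: [375.6, -91.8, 104.5]
tcp_rot: [179.9, 0.1, 89.9]
ft_force: [0.7, -0.6, -0.4]
finger_gap: 0.1
```

View pics/t19.png

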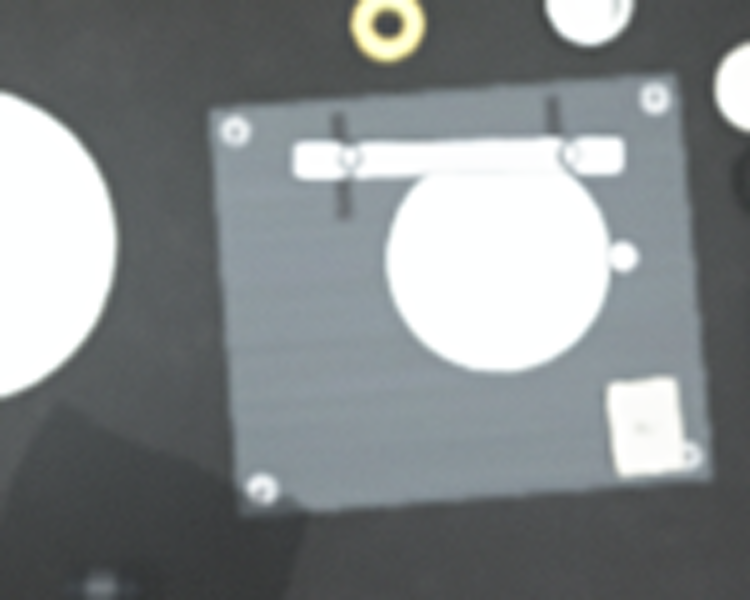

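View pics/s19.png

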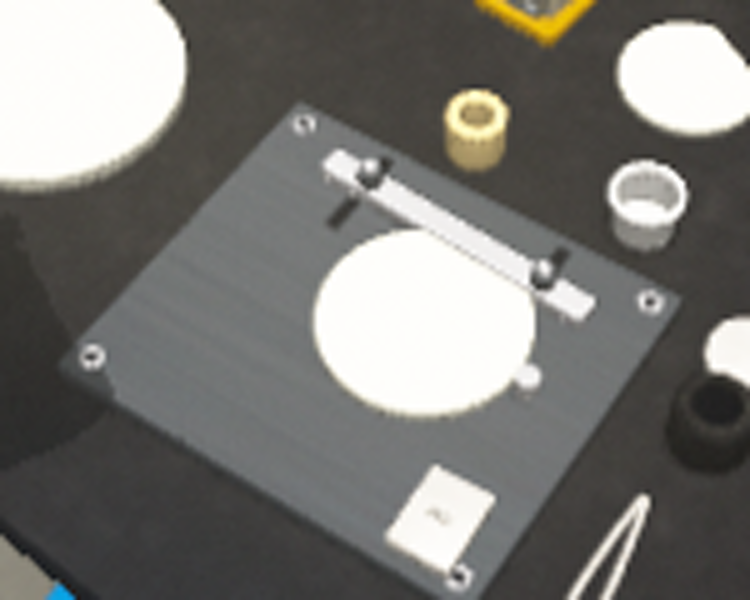

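View pics/wr19.png

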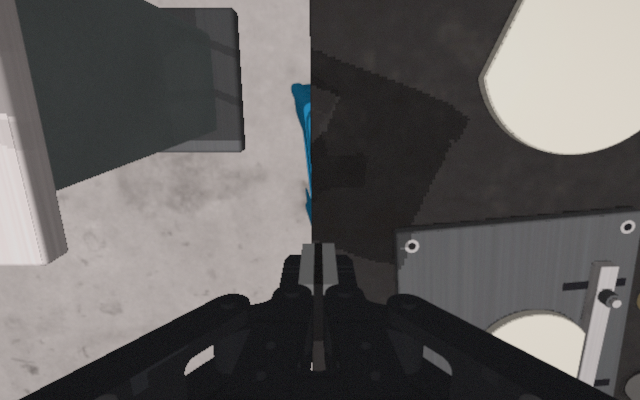

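Top and scene views both show the disc up against the bar and the pin at (610,257). For a precise final check I fit the disc's outline in these two views, leaving out points near the bar and pin.

Run:
```python
import pickle
from meas import *
st,w,t,s=pickle.load(open("w19.pkl","rb"))
for n,x in(("top",t),("scene",s)):
    W=warp(x,20,535,610,-310,-190,6.6)
    cv2.imwrite(f"pics/r_{n}.png",W[:,:,::-1])
    # rim fit
    c=blob(x,[545,-244,20],200);P=unproj(x,c,20)[:,:2]
    k=(P[:,0]<575)&(P[:,1]>-290)&(P[:,0]>480)
    q=least_squares(lambda p:np.hypot(P[k,0]-p[0],P[k,1]-p[1])-p[2],[556,-243,50],loss='soft_l1').x
    print(n,q)
```

```text
top [ 556.34673726 -241.95342864   51.11008585]
scene [ 556.96269785 -244.46896174   49.8585845 ]
```

View pics/r_scene.png

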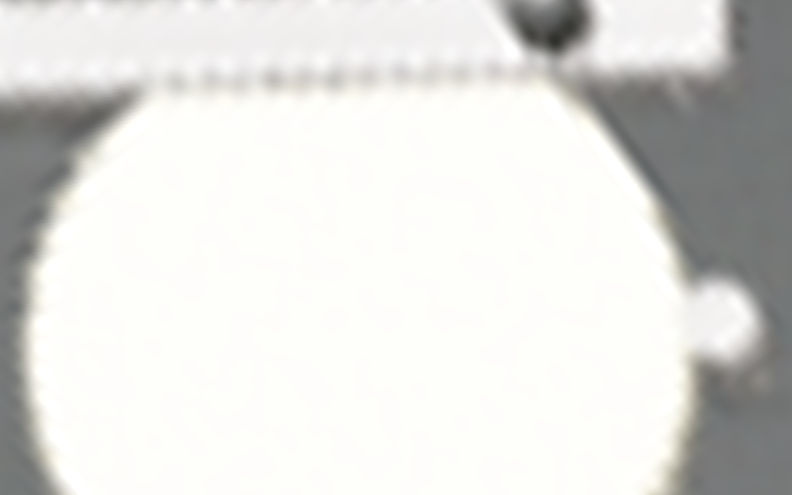

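The seam between flat and bar is even over its whole length, (150,85)–(545,75), and the pin touches the rim at (690,315). Handing in.

Run:
```python
from bench import hand_in
print(hand_in())
```

```text
the job is handed in; nothing more can be done
None
```

I turned the disc about 132° with two fingertips pressed on top at about 7 N and slid it to the bar and pin. I then pushed it onto the bar from the rim with closed fingers, at about 7 N held for over 0.5 s, and finally pushed it against the pin at about 5 N. I handed it in at about 39 s; `hand_in()` gives no verdict.

**Last checks:**
- **Flush on the bar:** a wrist-camera measurement before the pin push put the flat parallel to the bar within about 0.1°. The last pictures show an even seam along the whole flat.
- **At the pin:** the centre was about 56.2 mm from the pin's axis before the pin push (touching is 56 mm). During that push the force rose with almost no movement, and the final top and scene pictures show the rim at the pin. I did not measure the distance again afterwards.
- **Touch force:** the highest wrist force I read while touching the disc was about 13 N, against the 25 N limit. Readings came only at the end of each move, so short peaks in between would not show.
- **Bystanders:** I saw none moved in the pictures, but did not measure their positions.

**Disagreements:**
- **Fingertips:** they ended about 26 mm behind the stated TCP when half open, so I found contact by force instead.
- **Failed pin push:** the first try rode on the disc's top edge at about 2.5 N. I backed off and redid it with the tool turned a quarter turn.
- **Camera offset:** the top and scene cameras differ by about 2.5 mm on the disc's final y position, roughly what the 2 mm calibration would give.

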